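# Press the cell packs in the guide-pin jig

### The arm

A 7-joint arm with a two-finger parallel gripper is mounted at the origin on a cart in front of the work surface, level with it; the furniture and walls round the work are solid. World frame = base frame: x ahead of the robot, y to its left, z up, the work surface at z = 0. Lengths are in m, angles in rad, forces in N, time in s.
With the tool pointing down it reaches from about 0.425 to 0.95 m from the base axis. Payload 16.7 kg.
Tool frame: the origin (TCP) lies at the very end of the fingers, on their centre line; the grasp point (between the pads) lies 19 mm behind it; y points along the fingers, z is the direction in which the jaws open and shut, and the axes are right-handed (so a half turn about y gives the same grasp; the last joint's range is limited). The gripper opens to 94 mm and grips with 3 to 60 N. Pads are 16 mm wide; open, the fingers measure 119 mm over their backs; the gripper's body (75 mm by 177 mm) begins 78 mm behind the grasp point.
Start: joints at [-1.484, 0.426, 0.074, 1.606, -0.034, 1.111, -0.067], TCP at [0.158, 0.656, 0.205] pointing down, gripper open.
Joint ranges: [-2.85, 2.85], [-0.5, 2.14], [-1.23, 1.37], [0.21, 2.46], [-1.02, 4.16], [0.16, 2.05], [-2.73, 2.73]. Speed limits (rad/s): [1.89, 1.89, 2.39, 2.39, 3.01, 3.01, 3.01].

### API

Orientations are given as a unit quaternion [w, x, y, z].
In Python, from plant import ctrl, cams, workorder gives the robot as it stands.
- The arm moves only by the tool apply_moves, never from a script. Its arguments are lists of equal length, an entry for each row: "slide": the shift along the world's x, y, z in units of 25 mm (1.0 is 25 mm), a list of three; "spin": the turn about the world's z in rad. A call has 1 to 12 rows; each row is the pose to reach, as a shift and turn from the pose commanded when the call began; what a row does not reach only later rows make up. A row lasts 1/8 s, in which the tool goes at most 62.5 mm and 10.7 degrees, less where a joint would pass 70% of its speed; a pose out of reach is approached as far as the arm can. A call with a gripper value outside its range is refused whole. "fingers" is the closure, from 0 (fully open) to 1 (shut), set as the call begins (left out, the last holds). The fingers move at their own pace and stop on an object; "force" is the grip in N (left out, the last holds). Time passes only in rows, so rows that repeat a pose let the fingers close. It gives the time, the measured TCP pose, the force and the opening at its end, in the units of the state.
- ctrl.get_obs(): the state, without advancing time (a new reading comes with each control period).
- cams.capture(name): name is "scene" or "top" or "wrist"; returns a dict with "pixels" (480x640x3 uint8, red, green, blue), "depth" (480x640 float32, m along the optical axis (not along the pixel's ray), 0 where there is no reading), "fx", "fy", "cx", "cy" (pixels), "k1" (the pictures are not rectified: a ray, as slopes to the right and down, at radius r is drawn at 1 + k1 r^2 times it, then the intrinsics apply), "extrinsics" (4x4, takes a point from camera to world coordinates). Camera axes: x right, y up, looking along -z (the intrinsics and any distortion apply to the point x, -y, -z); pixel columns grow to the right and rows downward; lengths in m; the calibration is good to about 2 mm. A picture is of the moment at which its call begins.
- workorder.finish_job(): hands the job in, once; it reports no verdict.
The state is a dict: "clock": time; "joint_pos": joint angles; "dq": joint speeds; "tau": joint torques, N m; "eef_pos": TCP position; "orientation": TCP orientation; "ft_force": force on the tool from outside, world axes, zero at the start; "ft_torque": the same for the moment, N m; "gripper_width": finger opening in m.
Only numpy, scipy, OpenCV 4.12 (cv2) and the standard library are available. Lean on these libraries where they do the work, as an engineer would, in place of code of your own. Each camera call takes 0.05 s, during which the arm holds its last target. There are 200 camera calls.

### The job

Press the cell packs: set every pack that lies on the black mat flat into a nest of its own in the press jig, then lower the top plate from its wooden rest onto the two guide pins, keeping it level, until it sits fully home on its seats. Pull the sprung hand lever over to its stop so that its foot presses the plate, and ease it slowly back to rest without letting it fly. Then lay the plate back flat and straight on its rest, put all the packs back flat on the mat, side by side, and leave the other things on the bench where they are.

Things in the scene. Friction and masses are not known exactly. Their poses are not given: they have to be found in the camera images.
- plate_handle (a point): Centre of the straight bar of the dark steel U-handle on the jig's loose aluminium top plate, 44 mm above the plate's underside; axes along the plate, z up. The bar runs along the plate's y, is 14 x 14 mm, 100 mm long; its posts (12 x 10 mm) stand at y = +-45 mm, with 29 mm of free height under the bar between them.
- press_plate: The same top plate, origin at the centre of its underside: 64 (x) x 240 (y) x 8 mm, 0.36 to 0.56 kg, with two through holes of 14.4 mm diameter on its long middle line at y = +-108 mm; it fits either way round.
- jig_seat (a point): Centre of the fixed press jig, 29 mm above the bench: the height of the two seat blocks on which the plate's underside comes to rest (its handle bar is then 44 mm above this point). x across the jig, y along it, z up. The jig is a dark steel bed 84 x 250 x 10 mm with three nests in a row along y, a guide pin near each end and a sprung hand lever at the +y end.
- pin_a (a point): Tip of the guide pin at the jig's +y end (the lever's end), 62 mm above the bench. Both pins are steel, 12 mm diameter, the top 10 mm tapering to 5 mm; they stand 33 mm out of their seat blocks (58 x 22 mm), so the plate is free of them once its underside is above 62 mm.
- pin_b (a point): Tip of the guide pin at the jig's -y end, like pin_a.
- press_lever (a joint): Angle of the sprung hand lever at the jig's +y end: 0 at rest (leaning back, away from the robot), 1.5 rad at its stop (pulled over toward the jig's -x side). A spring pulls it back with 0.3 N m at rest, 0.75 N m at the stop (plus 0.3 N m from the foot on the plate); if let go at the stop it flies back at over 2.5 rad/s.
- lever_grip (a point): Middle of the lever's grip: a black round bar, 18 mm diameter, 58 mm long, parallel to the jig's y, with a steel disc 24 mm across at its outer end and a flat steel arm at its inner end, 33 mm from this point; the space below is free. 135 mm above the bench at rest. It may turn between the fingers.
- lever_hinge (a point): Point on the lever's hinge axis (parallel to the jig's y) in the plane of lever_grip, 52 mm above the bench; axes like the jig's. The grip runs round it at 90 mm radius: at rest it leans 0.4 rad from upright toward the jig's +x, at the stop 1.1 rad from upright toward -x.
- press_foot (a joint): How far the lever's spring foot (rubber tip, 12 mm diameter) is pushed in: 0 when free, about 0.009 m when the lever is at its stop with the plate seated under it; 0 if there is no plate. It meets the plate at a lever angle of about 1.35 rad; spring of 500 N/m with 1 N preload.
- rest_top (a point): Top centre of the plate's rest (fixed): a low wooden stand of two cross bars 70 x 22 mm, 160 mm apart, 20 mm high, behind the jig. Axes: y along the rest. The plate lies flat on the two bars, parallel to the rest, handle up.
- mat_top (a point): Centre of the black rubber mat (fixed), 125 (x) x 215 (y) x 3 mm, this point on its top. The packs start here side by side, lengthwise along the mat's x. The bench vice, about 130 mm high, stands between the mat and the robot.
- sprocket: Steel sprocket, 70 mm, bystander; leave alone.
- tape_red: Red roll of tape, 84 mm, bystander; leave alone.
- tape_black2: Black roll of tape, 70 mm, bystander; leave alone.
- cutters: Side cutters, 141 mm, bystander; leave alone.
- nest_0 (a point): Centre of the floor of the jig's nest at the -y end, 10 mm above the bench; axes like the jig's. A nest is 71 mm (x) by 60 mm (y) inside, for one pack lengthwise along x, either way round; its ribs and corner lips rise 6 mm, and the middle 40 mm of its -x and +x ends are open for fingers. Nests are 63 mm apart.
- nest_1 (a point): Centre of the floor of the jig's nest at the middle, 10 mm above the bench; axes like the jig's. A nest is 71 mm (x) by 60 mm (y) inside, for one pack lengthwise along x, either way round; its ribs and corner lips rise 6 mm, and the middle 40 mm of its -x and +x ends are open for fingers. Nests are 63 mm apart.
- nest_2 (a point): Centre of the floor of the jig's nest at the +y end, 10 mm above the bench; axes like the jig's. A nest is 71 mm (x) by 60 mm (y) inside, for one pack lengthwise along x, either way round; its ribs and corner lips rise 6 mm, and the middle 40 mm of its -x and +x ends are open for fingers. Nests are 63 mm apart.
- pack_0_mid (a point): A pack of three cells, 66 mm (its x, along the cells) x 56 mm (y) x 18 mm, 0.14 kg; this point is its centre, 9 mm above its underside. Grip it across its two ends (66 mm). One of two or three packs; None from the start if this one is absent.
- pack_0: The same pack; origin at the centre of its underside.
- pack_1_mid (a point): A pack of three cells, 66 mm (its x, along the cells) x 56 mm (y) x 18 mm, 0.14 kg; this point is its centre, 9 mm above its underside. Grip it across its two ends (66 mm). One of two or three packs; None from the start if this one is absent.
- pack_1: The same pack; origin at the centre of its underside.
- pack_2_mid (a point): A pack of three cells, 66 mm (its x, along the cells) x 56 mm (y) x 18 mm, 0.14 kg; this point is its centre, 9 mm above its underside. Grip it across its two ends (66 mm). One of two or three packs; None from the start if this one is absent.
- pack_2: The same pack; origin at the centre of its underside.

How it is judged:
On the way, in this order (a step that is already met when the one before it is completed fails the run):
1. every pack lies in a nest of its own in the jig (((horizontal distance between pack_0_mid and nest_0 below 0.005 m and z of pack_0_mid in the frame of nest_0 between 0.005 and 0.0125 m) or (horizontal distance between pack_0_mid and nest_1 below 0.005 m and z of pack_0_mid in the frame of nest_1 between 0.005 and 0.0125 m) or (horizontal distance between pack_0_mid and nest_2 below 0.005 m and z of pack_0_mid in the frame of nest_2 between 0.005 and 0.0125 m)) and ((horizontal distance between pack_1_mid and nest_0 below 0.005 m and z of pack_1_mid in the frame of nest_0 between 0.005 and 0.0125 m) or (horizontal distance between pack_1_mid and nest_1 below 0.005 m and z of pack_1_mid in the frame of nest_1 between 0.005 and 0.0125 m) or (horizontal distance between pack_1_mid and nest_2 below 0.005 m and z of pack_1_mid in the frame of nest_2 between 0.005 and 0.0125 m)) and ((horizontal distance between pack_2_mid and nest_0 below 0.005 m and z of pack_2_mid in the frame of nest_0 between 0.005 and 0.0125 m) or (horizontal distance between pack_2_mid and nest_1 below 0.005 m and z of pack_2_mid in the frame of nest_1 between 0.005 and 0.0125 m) or (horizontal distance between pack_2_mid and nest_2 below 0.005 m and z of pack_2_mid in the frame of nest_2 between 0.005 and 0.0125 m))), for 0.2 s.
2. the top plate sits home and level on the guide pins, with every pack in its nest under it (all of step 1 and horizontal distance between plate_handle and jig_seat below 0.004 m and z of plate_handle in the frame of jig_seat between 0.04 and 0.0465 m and angle between the y axis of plate_handle and the y axis of jig_seat, either way round below 0.03 rad and angle between plate_handle's own z axis and vertical below 0.03 rad), for 0.3 s.
3. the lever is pulled to its stop (over 1.38 rad, foot pushed in over 3 mm) and its foot presses the seated plate (all of step 2 and value of joint press_lever above 1.38 rad and value of joint press_foot above 0.003 m), for 0.2 s.
4. the lever is back at rest, the plate still seated (horizontal distance between plate_handle and jig_seat below 0.004 m and z of plate_handle in the frame of jig_seat between 0.04 and 0.0465 m and angle between the y axis of plate_handle and the y axis of jig_seat, either way round below 0.03 rad and angle between plate_handle's own z axis and vertical below 0.03 rad and value of joint press_lever below 0.1 rad), for 0.2 s.
At the end, for the whole second after the job is handed in: Every pack lies flat on the mat (its centre over the mat, at rest), the plate lies flat on its rest, within 20 mm of its middle and 0.15 rad of parallel, and the lever is within 0.1 rad of rest (x of pack_0_mid in the frame of mat_top between -0.063 and 0.063 m and y of pack_0_mid in the frame of mat_top between -0.108 and 0.108 m and z of pack_0_mid in the frame of mat_top between 0.005 and 0.013 m and linear speed of each of pack_0, pack_1, pack_2, press_plate below 0.02 m/s and x of pack_1_mid in the frame of mat_top between -0.063 and 0.063 m and y of pack_1_mid in the frame of mat_top between -0.108 and 0.108 m and z of pack_1_mid in the frame of mat_top between 0.005 and 0.013 m and x of pack_2_mid in the frame of mat_top between -0.063 and 0.063 m and y of pack_2_mid in the frame of mat_top between -0.108 and 0.108 m and z of pack_2_mid in the frame of mat_top between 0.005 and 0.013 m and horizontal distance between plate_handle and rest_top below 0.02 m and z of plate_handle in the frame of rest_top between 0.04 and 0.048 m and angle between the y axis of plate_handle and the y axis of rest_top, either way round below 0.15 rad and angle between plate_handle's own z axis and vertical below 0.05 rad and value of joint press_lever below 0.1 rad); the robot touches nothing.
It fails at once if the lever flies back (faster than 2.5 rad/s) (velocity of joint press_lever below -2.5 rad/s).
It fails at once if the top plate is tipped by more than 20 degrees (angle between plate_handle's own z axis and vertical above 0.35 rad).
It fails at once if a bystander (sprocket, tape roll, side cutters) is moved more than 30 mm (distance of any of sprocket, tape_red, tape_black2, cutters from where it was at the start of the episode above 0.03 m).
Of pack_0, pack_1, pack_2 only 2 to 3 are there at a start; the rules pass over those that are not, and their reading is None.
At some moment in a run one of pack_0, pack_1, pack_2 may be knocked a few centimetres aside while the robot is not near it.
It also fails if it takes over 210 s, if anything falls off the work surface, if the arm or the gripper's body presses on something with over 40 N, if the wrist force passes 120 N, or if a joint passes its speed limit or range.

## Working session

There is one attempt and no reset: what is moved stays moved. The work goes in short steps, Python scripts to look and compute and a tool call to move; the robot and the scene stay as the last step left them, time stands still between calls to the robot, and variables do not carry over. Pictures are saved under pics/ and viewed, on a budget of 14 in all, crops included, one or two more only if the job needs it, and the job is handed in when it is done.

Besides the shell and the picture viewer there is one more tool, called after "Call:" as name([rows], argument=value, ...), one row to a line, values as JSON. apply_moves: Moves the arm, as the interface text tells. Its arguments: {"type":"object","properties":{"slide":{"type":"array","items":{"type":"array","items":{"type":"number"}}},"spin":{"type":"array","items":{"type":"number"}},"fingers":{"type":"number"},"force":{"type":"number"}},"required":["slide","spin"]}

```bash
ls; mkdir -p pics
cat > h.py <<'E'
import numpy as np, cv2
from plant import ctrl, cams, workorder
def cap(n):
    return cams.capture(n)
def cloud(c):
    h,w=c["depth"].shape
    u,v=np.meshgrid(np.arange(w),np.arange(h))
    K=np.array([[c["fx"],0,c["cx"]],[0,c["fy"],c["cy"]],[0,0,1.]])
    p=np.stack([u.ravel(),v.ravel()],1).astype(np.float64)[:,None]
    s=cv2.undistortPoints(p,K,np.array([c["k1"],0,0,0,0.]))[:,0]
    d=c["depth"].ravel()
    P=np.stack([s[:,0]*d,-s[:,1]*d,-d,np.ones_like(d)],1)@np.array(c["extrinsics"]).T
    P=P[:,:3]; P[d==0]=np.nan
    return P.reshape(h,w,3)
def ray(c,u,v,z):
    K=np.array([[c["fx"],0,c["cx"]],[0,c["fy"],c["cy"]],[0,0,1.]])
    s=cv2.undistortPoints(np.array([[[u,v]]],float),K,np.array([c["k1"],0,0,0,0.]))[0,0]
    E=np.array(c["extrinsics"]); d=E[:3,:3]@[s[0],-s[1],-1]; o=E[:3,3]
    return o+d*(z-o[2])/d[2]
def save(c,n):
    cv2.imwrite("pics/"+n,c["pixels"][:,:,::-1])
E
python3 - <<'E'
from h import *
for n in("scene","top"):
    c=cap(n); save(c,n+"0.png"); np.savez("pics/"+n+"0.npz",**c); print(n,np.array(c["extrinsics"])[:3].round(3).tolist(),c["fx"],c["k1"])
o=ctrl.get_obs(); print({k:np.round(v,3) for k,v in o.items()})
E
```

```text
pics
scene [[0.775, 0.492, -0.397, 0.111], [-0.632, 0.593, -0.499, -0.36], [-0.01, 0.638, 0.77, 1.07]] 591.1775754255611 -0.05489604220928356
top [[-0.014, 0.99, -0.142, 0.441], [-1.0, -0.011, 0.022, 0.253], [0.02, 0.143, 0.99, 1.274]] 444.8732518607935 -0.09050181817937046
{'clock': np.float64(0.1), 'joint_pos': array([-1.484,  0.427,  0.074,  1.607, -0.034,  1.111, -0.067]), 'dq': array([ 0.001,  0.001, -0.001, -0.   , -0.002,  0.   , -0.   ]), 'tau': array([ 7.0000e-03, -9.3747e+01,  3.6760e+00, -4.5505e+01, -4.9000e-02,
        1.7000e-02,  0.0000e+00]), 'eef_pos': array([0.158, 0.656, 0.205]), 'orientation': array([-0.702,  0.703, -0.083,  0.083]), 'ft_force': array([ 0.919, -0.735, -0.793]), 'ft_torque': array([ 0.03 ,  0.039, -0.043]), 'gripper_width': np.float64(0.094)}
```

View pics/top0.png

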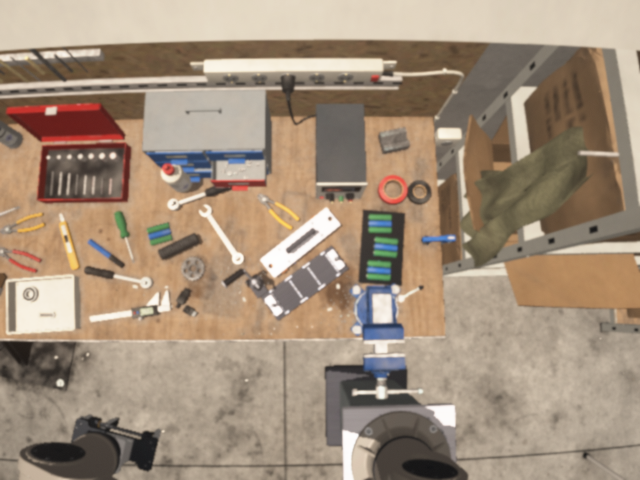

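View pics/scene0.png

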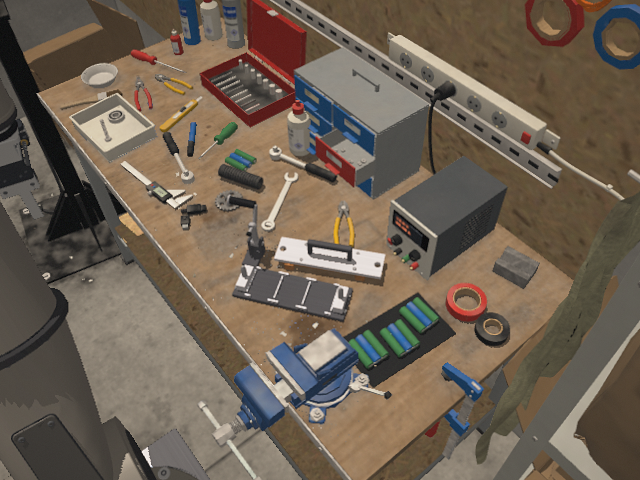

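The top view shows three packs on the mat (about 378,222, 383,246 and 378,270). The plate on its rest is centred near (300,241), the jig near (306,283), with the lever at (258,283) and the vice at (378,310). The other green/blue pack at (160,235) is off the mat.

Run:
```python
from h import *
c=dict(np.load("pics/top0.npz")); P=cloud(c)
def r(u,v): print((u,v),P[v,u].round(3))
for n,(u,v) in dict(packA=(378,222),packB=(385,246),packC=(379,270),matTL=(366,212),matBR=(400,282),matTR=(402,212),matBL=(363,280),plate1=(268,267),plate2=(333,217),jig=(305,284),lever=(257,282),nestA=(283,297),nestC=(328,268),cut=(280,210),sprocket=(193,268),vice=(380,308),tape=(392,189)).items(): print(n,end=' ');r(u,v)
# fused ortho from scene camera
for nm in("top","scene"):
    c=dict(np.load(f"pics/{nm}0.npz"));P=cloud(c)
    m=(P[...,2]>0.02)&(P[...,2]<0.034)&(P[...,0]>.45)&(P[...,0]<.75)&(P[...,1]>.08)&(P[...,1]<.4)
    w=c["pixels"].astype(int).min(2)>150
    q=P[m&w]; 
    print(nm,len(q), cv2.minAreaRect(q[:,:2].astype(np.float32)), q.mean(0))
```

```text
packA (378, 222) [0.672 0.047 0.021]
packB (385, 246) [0.603 0.029 0.019]
packC (379, 270) [0.534 0.048 0.019]
matTL (366, 212) [ 0.706  0.077 -0.001]
matBR (400, 282) [ 0.5   -0.014  0.003]
matTR (402, 212) [ 0.705 -0.029 -0.   ]
matBL (363, 280) [0.507 0.093 0.003]
plate1 (268, 267) [0.546 0.362 0.026]
plate2 (333, 217) [0.686 0.177 0.03 ]
jig (305, 284) [0.498 0.259 0.012]
lever (257, 282) [0.5   0.383 0.115]
nestA (283, 297) [0.462 0.321 0.009]
nestC (328, 268) [0.543 0.192 0.007]
cut (280, 210) [0.714 0.329 0.001]
sprocket (193, 268) [ 0.548  0.58  -0.   ]
vice (380, 308) [0.428 0.064 0.115]
tape (392, 189) [ 0.776 -0.003 -0.004]
top 1863 ((0.5493036508560181, 0.26035457849502563), (0.2768503725528717, 0.26572340726852417), 16.69486427307129) [0.60424413 0.2628077  0.02722747]
scene 2019 ((0.5573137402534485, 0.2592661380767822), (0.1732838898897171, 0.2965776324272156), 38.532283782958984) [0.60737616 0.26056527 0.02810655]
```

```bash
cat >> h.py <<'E'
from scipy.spatial.transform import Rotation as R
def pose():
    o=ctrl.get_obs(); q=o["orientation"]; M=R.from_quat([q[1],q[2],q[3],q[0]]).as_matrix()
    jaw=np.arctan2(M[1,2],M[0,2])
    print("t %.2f"%o["clock"],"tcp",o["eef_pos"].round(4),"jaw yaw",jaw.round(4),"tilt",M[:,1].round(4),"w",o["gripper_width"].round(4),"F",o["ft_force"].round(1),"T",o["ft_torque"].round(2))
    return o,M
E
python3 - <<'E'
from h import *
o,M=pose(); c=cap("wrist"); E=np.array(c["extrinsics"]); print(E.round(3), M.T@(E[:3,3]-o["eef_pos"]),(M.T@E[:3,:3]).round(3),c["fx"],o["joint_pos"].round(2))
E
```

```text
Traceback (most recent call last):
  File "h.py", line 26, in pose
    print("t %.2f"%o["clock"],"tcp",o["eef_pos"].round(4),"jaw yaw",jaw.round(4),"tilt",M[:,1].round(4),"w",o["gripper_width"].round(4),"F",o["ft_force"].round(1),"T",o["ft_torque"].round(2))
                                                                                                            ^^^^^^^^^^^^^^^^^^^^^^^^
AttributeError: 'float' object has no attribute 'round'
```

```bash
sed -i 's/o\["gripper_width"\].round(4)/round(float(o["gripper_width"]),4)/; s/o\["ft_force"\].round/np.array(o["ft_force"]).round/; s/o\["ft_torque"\].round/np.array(o["ft_torque"]).round/; s/o\["eef_pos"\].round/np.array(o["eef_pos"]).round/' h.py
python3 - <<'E'
from h import *
o,M=pose(); c=cap("wrist"); E=np.array(c["extrinsics"]); print(E.round(3), M.T@(E[:3,3]-o["eef_pos"]),(M.T@E[:3,:3]).round(3),c["fx"],np.round(o["joint_pos"],2))
E
```

```text
t 0.10 tcp [0.1577 0.6559 0.2049] jaw yaw 1.3349 tilt [-2.0e-04 -1.1e-03 -1.0e+00] w 0.0941 F [ 0.9 -0.7 -0.8] T [ 0.03  0.04 -0.04]
[[ 0.233 -0.941 -0.247  0.085]
 [ 0.972  0.225  0.061  0.673]
 [-0.001 -0.254  0.967  0.385]
 [ 0.     0.     0.     1.   ]] [-0.07494538 -0.18042199 -0.00031007] [[-0.    -0.967 -0.254]
 [ 0.     0.254 -0.967]
 [ 1.    -0.     0.   ]] 362.97215815816617 [-1.48  0.43  0.07  1.61 -0.03  1.11 -0.07]
```

Call:
apply_moves([
  [0,0,2],
  [1.6,-1.8,3],
  [3.2,-3.6,3],
  [4.8,-5.4,3],
  [6.4,-7.2,3],
  [8,-9,3],
  [9.6,-10.8,3],
  [11.2,-12.6,3],
  [12.8,-14.4,3],
  [14.4,-16.3,3],
  [16,-18.2,3],
  [16,-18.2,3],
], spin=[0,-0.08,-0.16,-0.24,-0.32,-0.4,-0.48,-0.56,-0.64,-0.72,-0.78,-0.78])

```text
clock: 1.65
eef_pos: [0.56, 0.1964, 0.2804]
orientation: [-0.616, 0.617, -0.346, 0.347]
ft_force: [-0.8, -0.3, -0.4]
gripper_width: 0.0939
```

Run:
```python
from h import *
pose(); c=cap("wrist"); save(c,"w1.png"); np.savez("pics/w1.npz",**c); print(np.array(c["extrinsics"]).round(3))
```

```text
t 1.65 tcp [0.56   0.1964 0.2804] jaw yaw 0.5471 tilt [ 7.0e-04 -1.7e-03 -1.0e+00] w 0.0939 F [-0.8 -0.3 -0.4] T [-0.02  0.02 -0.02]
[[ 0.854 -0.503 -0.132  0.52 ]
 [ 0.52   0.825  0.219  0.26 ]
 [-0.001 -0.256  0.967  0.461]
 [ 0.     0.     0.     1.   ]]
```

View pics/w1.png

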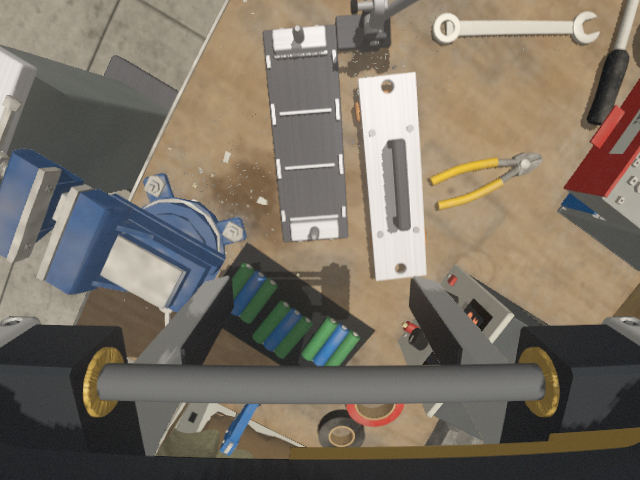

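The wrist view shows the jig (centre about 305,133) with pins at (297,33) and (314,232). The plate's handle is near (397,185), and the three packs are at (253,290), (283,330) and (330,342).

```bash
cat >> h.py <<'E'
def rect(q):
    (cx,cy),(w,h),a=cv2.minAreaRect(np.asarray(q,np.float32)[:,:2])
    if w<h: w,h,a=h,w,a+90
    return np.round([cx,cy,w,h],4),round(np.radians(a),3)   # long-axis angle
def blobs(P,m,minpx=30):
    n,l,s,_=cv2.connectedComponentsWithStats(m.astype(np.uint8))
    return [P[l==i] for i in range(1,n) if s[i,4]>=minpx]
def inbox(P,x0,x1,y0,y1,z0,z1):
    return (P[...,0]>x0)&(P[...,0]<x1)&(P[...,1]>y0)&(P[...,1]<y1)&(P[...,2]>z0)&(P[...,2]<z1)
def hsv(c): return cv2.cvtColor(c["pixels"],cv2.COLOR_RGB2HSV)
E
python3 - <<'E'
from h import *
c=dict(np.load("pics/w1.npz"));P=cloud(c);H=hsv(c)
def reg(u0,u1,v0,v1):
    m=np.zeros((480,640),bool);m[v0:v1,u0:u1]=1;return m
t=P[160:200,220:260].reshape(-1,3);print("bench z",np.nanmedian(t[:,2]),np.nanstd(t[:,2]))
col=((H[...,0]>45)&(H[...,0]<125)&(H[...,1]>90))
m=col&inbox(P,.45,.75,-.03,.12,.012,.03)
m=cv2.morphologyEx(m.astype(np.uint8),cv2.MORPH_CLOSE,np.ones((3,3)))
for b in blobs(P,m>0): print("pack",len(b),rect(b[~np.isnan(b[:,0])]),np.median(b[:,2]))
jr=reg(255,355,20,250)
for b in blobs(P,jr&(P[...,2]>.042)&(P[...,2]<.07),3): print("pin?",len(b),b.max(0),b.mean(0))
for b in blobs(P,jr&(P[...,2]>.022)&(P[...,2]<.034),30): print("seat",len(b),rect(b),b.mean(0))
for b in blobs(P,jr&(P[...,2]>.0055)&(P[...,2]<.034),300): print("jig",len(b),rect(b),np.median(b[:,2]))
pr=reg(350,435,60,290)&(H[...,1]<60)
for b in blobs(P,pr&(P[...,2]>.022)&(P[...,2]<.035),300): print("plate",len(b),rect(b),np.median(b[:,2]))
for b in blobs(P,reg(370,420,120,240)&(P[...,2]>.05)&(P[...,2]<.085),30): print("handle",len(b),rect(b),np.median(b[:,2]))
m=reg(300,450,0,60)&(P[...,2]>.09)
for b in blobs(P,m,10): print("lev",len(b),rect(b),b.min(0),b.max(0))
E
```

```text
bench z 0.0013307221304137695 0.0009066394343288397Traceback (most recent call last):
  File "<stdin>", line 9, in <module>
  File "h.py", line 29, in rect
    (cx,cy),(w,h),a=cv2.minAreaRect(np.asarray(q,np.float32)[:,:2])
                    ~~~~~~~~~~~~~~~^^^^^^^^^^^^^^^^^^^^^^^^^^^^^^^^
cv2.error: OpenCV(4.12.0) /io/opencv/modules/imgproc/src/convhull.cpp:143: error: (-215:Assertion failed) total >= 0 && (depth == CV_32F || depth == CV_32S) in function 'convexHull'
```

```bash
sed -i 's/cv2.minAreaRect(.*$/cv2.minAreaRect(np.ascontiguousarray(np.asarray(q)[:,:2],dtype=np.float32))/' h.py
cat > m1.py <<'E'
from h import *
import sys
c=dict(np.load(sys.argv[1]));P=cloud(c);H=hsv(c)
def reg(u0,u1,v0,v1):
    m=np.zeros((480,640),bool);m[v0:v1,u0:u1]=1;return m
col=((H[...,0]>45)&(H[...,0]<125)&(H[...,1]>90))
m=col&inbox(P,.45,.75,-.03,.12,.012,.03)
m=cv2.morphologyEx(m.astype(np.uint8),cv2.MORPH_CLOSE,np.ones((3,3)))
for b in blobs(P,m>0): print("pack",len(b),rect(b[~np.isnan(b[:,0])]),np.median(b[:,2]))
jr=reg(255,355,20,250)
for b in blobs(P,jr&(P[...,2]>.042)&(P[...,2]<.07),3): print("pin?",len(b),b.max(0),b.mean(0))
for b in blobs(P,jr&(P[...,2]>.022)&(P[...,2]<.034),30): print("seat",len(b),rect(b),b.mean(0))
for b in blobs(P,jr&(P[...,2]>.0055)&(P[...,2]<.034),300): print("jig",len(b),rect(b),np.median(b[:,2]))
pr=reg(350,435,60,290)&(H[...,1]<60)
for b in blobs(P,pr&(P[...,2]>.022)&(P[...,2]<.035),300): print("plate",len(b),rect(b),np.median(b[:,2]))
for b in blobs(P,reg(370,420,120,240)&(P[...,2]>.05)&(P[...,2]<.085),30): print("handle",len(b),rect(b),np.median(b[:,2]))
for b in blobs(P,reg(300,450,0,60)&(P[...,2]>.09),10): print("lev",len(b),rect(b),b.min(0),b.max(0))
E
python3 m1.py pics/w1.npz
```

```text
pack 1306 (array([0.5326, 0.0495, 0.0667, 0.0535]), np.float64(1.473)) nan
pack 1699 (array([0.5988, 0.0276, 0.065 , 0.0542]), np.float64(1.457)) nan
pack 1517 (array([0.6664, 0.0412, 0.0656, 0.0525]), np.float64(1.545)) nan
pin? 146 [0.44466502 0.35319285 0.06435093] [0.43984141 0.34611934 0.05641407]
pin? 98 [0.56957161 0.17721149 0.06580142] [0.56290253 0.17300704 0.05657366]
seat 1059 (array([0.4382, 0.3473, 0.0579, 0.0236]), np.float64(0.613)) [0.43946844 0.34621266 0.02980896]
seat 771 (array([0.5637, 0.1713, 0.058 , 0.0224]), np.float64(0.624)) [0.56284587 0.17258603 0.02982172]
jig 15173 (array([0.5071, 0.267 , 0.2559, 0.1047]), np.float64(2.18)) 0.011499749444417895
plate 9538 (array([0.615 , 0.2711, 0.2407, 0.0654]), np.float64(2.237)) 0.02913163654204326
handle 1317 (array([0.6147, 0.2712, 0.0999, 0.0147]), np.float64(2.229)) 0.07150330504963642
lev 793 (array([0.5034, 0.3926, 0.0593, 0.0161]), np.float64(0.688)) [0.47659927 0.37257482 0.09013368] [0.52639256 0.41133866 0.12176075]
```

Run:
```python
from h import *
for n in("w1","top0","scene0"):
    c=dict(np.load(f"pics/{n}.npz"));P=cloud(c)
    for z in(.05,.08,.1):
        q=P[inbox(P,.3,.56,-.08,.16,z,.2)]; 
        if len(q): print(n,z,len(q),"xmax",np.percentile(q[:,0],[90,99,100]).round(3),"ymax",q[:,1].max().round(3),"zmax",q[:,2].max().round(3), q[q[:,0].argmax()].round(3))
c=dict(np.load("pics/scene0.npz"));P=cloud(c);H=hsv(c)
m=inbox(P,.4,.62,.12,.4,.024,.034)&(H[...,1]<70)&(H[...,2]>110)
for b in blobs(P,m,80): print("scene seat/plate",len(b),rect(b),b.mean(0))
for b in blobs(P,inbox(P,.42,.56,.34,.45,.085,.16),20): print("lever",len(b),rect(b),b.min(0),b.max(0))
m=inbox(P,.45,.75,-.05,.13,.013,.03)&(H[...,0]>45)&(H[...,0]<125)&(H[...,1]>90)
for b in blobs(P,m): print("pack",len(b),rect(b))
c=dict(np.load("pics/w1.npz"));P=cloud(c)
m=inbox(P,.42,.8,-.1,.14,-.003,.008)&(c["pixels"].max(2)<60)
for b in blobs(P,m,300): print("mat",len(b),rect(b))
c=dict(np.load("pics/top0.npz"));P=cloud(c)
m=inbox(P,.42,.8,-.1,.14,-.006,.01)&(c["pixels"].max(2)<70)
for b in blobs(P,m,100): print("mat top",len(b),rect(b))
```

```text
w1 0.05 16962 xmax [0.46  0.481 0.489] ymax 0.113 zmax 0.137 [0.489 0.088 0.052]
w1 0.08 15644 xmax [0.457 0.479 0.487] ymax 0.113 zmax 0.137 [0.487 0.086 0.08 ]
w1 0.1 13515 xmax [0.444 0.467 0.475] ymax 0.113 zmax 0.137 [0.475 0.057 0.1  ]
top0 0.05 2230 xmax [0.464 0.485 0.488] ymax 0.113 zmax 0.139 [ 0.488 -0.065  0.053]
top0 0.08 2063 xmax [0.459 0.481 0.486] ymax 0.113 zmax 0.139 [0.486 0.033 0.082]
top0 0.1 1785 xmax [0.446 0.467 0.47 ] ymax 0.113 zmax 0.139 [0.47  0.087 0.102]
scene0 0.05 4545 xmax [0.46  0.483 0.49 ] ymax 0.113 zmax 0.14 [0.49  0.081 0.079]
scene0 0.08 3965 xmax [0.453 0.479 0.489] ymax 0.113 zmax 0.14 [0.489 0.078 0.08 ]
scene0 0.1 3478 xmax [0.445 0.466 0.477] ymax 0.113 zmax 0.14 [0.477 0.067 0.101]
scene seat/plate 1089 (array([0.5934, 0.2977, 0.1662, 0.0698]), np.float64(2.251)) [0.57763415 0.30689418 0.02818317]
scene seat/plate 164 (array([0.4404, 0.3454, 0.0599, 0.0235]), np.float64(0.629)) [0.43794493 0.34228991 0.02890448]
scene seat/plate 176 (array([0.5642, 0.1684, 0.0604, 0.0217]), np.float64(0.619)) [0.56207334 0.16563703 0.02909952]
lever 365 (array([0.5092, 0.4073, 0.0803, 0.0481]), np.float64(1.368)) [0.47915176 0.37131374 0.08569574] [0.53561214 0.44993222 0.14688315]
pack 699 (array([0.6685, 0.0402, 0.0664, 0.0549]), np.float64(1.554))
pack 751 (array([0.5992, 0.0252, 0.0676, 0.0561]), np.float64(1.474))
pack 749 (array([0.5337, 0.0479, 0.0661, 0.0542]), np.float64(1.437))
pack 45 (array([0.4597, 0.0241, 0.0311, 0.0128]), np.float64(0.648))
mat 3445 (array([0.5928, 0.0369, 0.1515, 0.1282]), np.float64(3.132))
mat top 1209 (array([0.601 , 0.035 , 0.2087, 0.1178]), np.float64(3.05))
```

Call:
apply_moves([
  [-0.9,2,0],
  [-1.7,4,0],
  [-2.5,6,0],
  [-3.4,8,0],
  [-3.4,8,0],
  [-3.4,8,0],
], spin=[0.02,0.04,0.06,0.07,0.07,0.07])

```text
clock: 2.45
eef_pos: [0.472, 0.4016, 0.2803]
orientation: [-0.63, 0.63, -0.322, 0.322]
ft_force: [-0.0, -0.6, -0.5]
gripper_width: 0.0941
```

Run:
```python
from h import *
pose(); c=cap("wrist"); save(c,"w2.png"); np.savez("pics/w2.npz",**c)
P=cloud(c)
ctr=np.array([.501,.2593]);a=.6195;ex=np.array([np.cos(a),np.sin(a)]);ey=np.array([-ex[1],ex[0]])
for z0,z1 in((.04,.06),(.06,.08),(.08,.1),(.1,.11),(.11,.12),(.12,.13),(.13,.14),(.14,.16)):
    m=inbox(P,.38,.62,.28,.52,z0,z1); L=np.stack([(P[...,:2]-ctr)@ex,(P[...,:2]-ctr)@ey],-1)
    q=L[m&(L[...,0]<.13)&(L[...,0]>-.05)&(L[...,1]>.08)]
    if len(q): print(z0,len(q),"jig ex",np.percentile(q[:,0],[2,50,98]).round(3),"ey",np.percentile(q[:,1],[2,50,98]).round(3))
```

```text
t 2.45 tcp [0.472  0.4016 0.2803] jaw yaw 0.6265 tilt [-3.e-04 -4.e-04 -1.e+00] w 0.0941 F [-0.  -0.6 -0.5] T [-0.06  0.02 -0.01]
0.04 222 jig ex [-0.004  0.069  0.088] ey [0.097 0.113 0.126]
0.06 250 jig ex [-0.002  0.078  0.089] ey [0.095 0.116 0.124]
0.08 148 jig ex [0.072 0.086 0.097] ey [0.11  0.114 0.116]
0.1 77 jig ex [0.054 0.094 0.103] ey [0.109 0.114 0.116]
0.11 404 jig ex [0.05  0.072 0.103] ey [0.102 0.11  0.116]
0.12 67 jig ex [0.07  0.102 0.116] ey [0.106 0.112 0.174]
0.13 222 jig ex [0.102 0.105 0.122] ey [0.109 0.145 0.174]
0.14 1209 jig ex [0.105 0.112 0.121] ey [0.114 0.145 0.174]
```

View pics/w2.png

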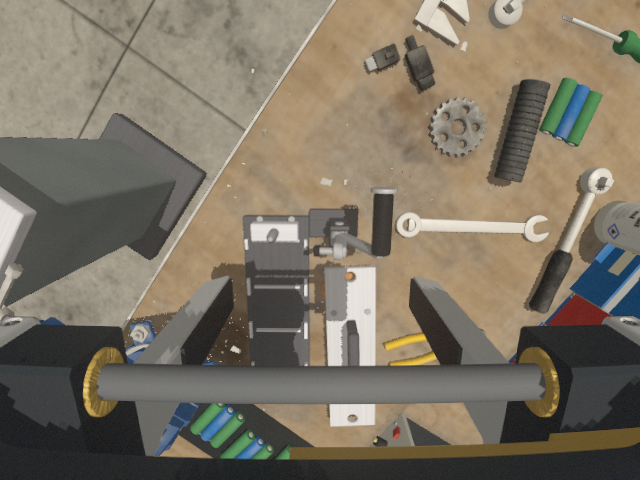

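The lever's grip runs from (385,190) to (380,255). Its foot is near (320,250) and the hinge bracket near (335,215). Next I turn the tool over toward the mat.

Call:
apply_moves([
  [0.1,-1.2,0],
  [0.2,-2.4,0],
  [0.3,-3.6,0],
  [0.4,-4.8,0],
  [0.5,-6,0],
  [0.6,-7.2,0],
  [0.7,-8.4,0],
  [0.8,-9.6,0],
  [0.9,-10.8,0],
  [1,-12,0],
  [1.1,-13.2,0],
  [1.1,-14,0],
], spin=[-0.18,-0.36,-0.54,-0.72,-0.9,-1.08,-1.26,-1.44,-1.62,-1.8,-1.98,-2.16])

```text
clock: 4.0
eef_pos: [0.5, 0.0487, 0.2806]
orientation: [0.01, -0.009, 0.707, -0.707]
ft_force: [0.8, 0.0, 0.0]
gripper_width: 0.0938
```

Call:
apply_moves([
  [0,0,0],
  [0,0,-0.4],
  [0,0,-0.4],
  [0,0,-0.4],
], spin=[-0.11,-0.11,-0.11,-0.11])

```text
clock: 4.5
eef_pos: [0.5001, 0.0512, 0.2703]
orientation: [0.026, -0.026, -0.707, 0.707]
ft_force: [-0.3, -0.4, 0.7]
gripper_width: 0.0941
```

Run:
```python
from h import *
o,M=pose(); print(np.round(o["joint_pos"],2)); c=cap("wrist"); save(c,"w3.png"); np.savez("pics/w3.npz",**c)
P=cloud(c);H=hsv(c)
m=(H[...,0]>45)&(H[...,0]<125)&(H[...,1]>90)&inbox(P,.49,.75,-.05,.13,.013,.03)
for b in blobs(P,m,200): print("pack",len(b),rect(b),np.median(b[:,2]),np.percentile(b[:,:2],[1,99],axis=0).mean(0))
m=inbox(P,.4,.6,.12,.4,.022,.034)&(H[...,1]<70)
for b in blobs(P,m,200): print("seat",len(b),rect(b),b.mean(0))
```

```text
t 4.50 tcp [0.5001 0.0512 0.2703] jaw yaw -1.6435 tilt [-2.e-04 -2.e-04 -1.e+00] w 0.0941 F [-0.3 -0.4  0.7] T [-0.04  0.12 -0.01]
[-1.01  0.08  0.84  1.94 -0.07  1.15 -1.78]
pack 2075 (array([0.6675, 0.041 , 0.0645, 0.0538]), np.float64(1.532)) 0.020717258163346297 [0.66574741 0.04083097]
pack 2197 (array([0.5991, 0.0266, 0.0654, 0.0546]), np.float64(1.455)) 0.02054705209541524 [0.59900696 0.02694209]
pack 1700 (array([0.5333, 0.0488, 0.0651, 0.053 ]), np.float64(1.496)) 0.020784575608351757 [0.53369445 0.04873877]
seat 3898 (array([0.5825, 0.3122, 0.1364, 0.0661]), np.float64(2.237)) [0.56689324 0.31906206 0.02896325]
seat 904 (array([0.5638, 0.1716, 0.0583, 0.0228]), np.float64(0.619)) [0.56420802 0.1700284  0.02968715]
seat 782 (array([0.4383, 0.3473, 0.0578, 0.0243]), np.float64(0.607)) [0.44032632 0.34480387 0.02923231]
```

View pics/w3.png

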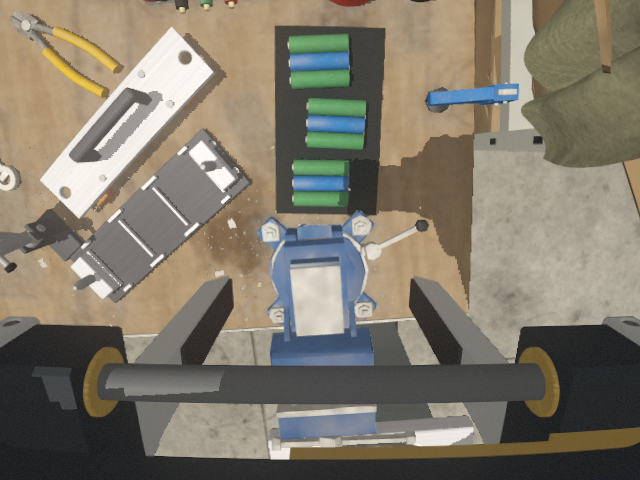

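All cameras agree to under 1 mm. The three packs are at (320,62), (336,123) and (320,184), with the jig at (160,215). Next I grip the nearest pack.

Call:
apply_moves([
  [0.6,0,-2],
  [1.32,-0.09,-4],
  [1.32,-0.09,-6],
  [1.32,-0.09,-8],
  [1.32,-0.09,-9.4],
  [1.32,-0.09,-10.2],
  [1.32,-0.09,-10.56],
  [1.32,-0.09,-10.56],
  [1.32,-0.09,-10.56],
], spin=[-0.01,-0.016,-0.016,-0.016,-0.016,-0.016,-0.016,-0.016,-0.016])

```text
clock: 5.68
eef_pos: [0.5339, 0.0492, 0.0075]
orientation: [-0.031, 0.032, 0.707, -0.706]
ft_force: [0.4, -0.4, -0.7]
gripper_width: 0.0942
```

Call:
apply_moves([
  [0,0,0],
  [0,0,0],
  [0,0,0],
  [0,0,0],
  [0,0,0],
  [0,0,0],
  [0,0,0],
  [0,0,0],
], spin=[0,0,0,0,0,0,0,0], fingers=1, force=25)

```text
clock: 6.68
eef_pos: [0.5333, 0.0491, 0.0066]
orientation: [-0.032, 0.032, 0.706, -0.706]
ft_force: [-0.2, 0.8, 6.1]
gripper_width: 0.0657
```

```bash
python3 -c "
from h import *
pose()"
```

```text
t 6.67 tcp [0.5333 0.0491 0.0066] jaw yaw -1.661 tilt [ 1.e-04  3.e-04 -1.e+00] w 0.0657 F [-0.2  0.8  6.1] T [0.2  0.47 0.01]
```

Call:
apply_moves([
  [0,0,2],
  [0,0,4],
  [0,0.5,6],
  [0,1.2,6.4],
  [0,1.9,6.4],
  [0,2.6,6.4],
  [0,3.3,6.4],
  [0,4,6.4],
  [0.1,4.7,6.4],
  [0.17,5.4,6.4],
  [0.17,6,6.4],
  [0.17,6.36,6.4],
], spin=[0,0.18,0.36,0.54,0.72,0.9,1.08,1.26,1.44,1.62,1.8,1.98])

```text
clock: 8.18
eef_pos: [0.5371, 0.2087, 0.1661]
orientation: [-0.574, 0.575, -0.413, 0.412]
ft_force: [0.3, -0.0, -1.4]
gripper_width: 0.066
```

Call:
apply_moves([
  [0,0,0],
  [0,0,0],
  [0,0,-2],
  [0,0,-4],
  [0,0,-5.1],
  [0,0,-5.1],
  [0,0,-5.1],
  [0,0,-5.1],
], spin=[0.16,0.301,0.301,0.301,0.301,0.301,0.301,0.301])

```text
clock: 9.18
eef_pos: [0.5383, 0.2084, 0.0404]
orientation: [0.629, -0.628, 0.323, -0.324]
ft_force: [-0.1, 0.3, -1.1]
gripper_width: 0.0662
```

Run:
```python
from h import *
pose(); c=cap("wrist"); save(c,"w4.png"); np.savez("pics/w4.npz",**c)
P=cloud(c);H=hsv(c)
m=(H[...,0]>45)&(H[...,0]<125)&(H[...,1]>90)&inbox(P,.45,.62,.12,.3,.03,.07)
for b in blobs(P,m,100): print("pack",len(b),rect(b),np.median(b[:,2]),b.min(0),b.max(0))
```

```text
t 9.18 tcp [0.5383 0.2084 0.0404] jaw yaw 0.6199 tilt [ 0.0018  0.0011 -1.    ] w 0.0662 F [-0.1  0.3 -1.1] T [-0.09  0.03 -0.04]
pack 11962 (array([0.5352, 0.21  , 0.0668, 0.0534]), np.float64(0.619)) 0.054566013243740635 [0.49409217 0.16989349 0.04233118] [0.57496904 0.24960396 0.05851255]
```

View pics/w4.png

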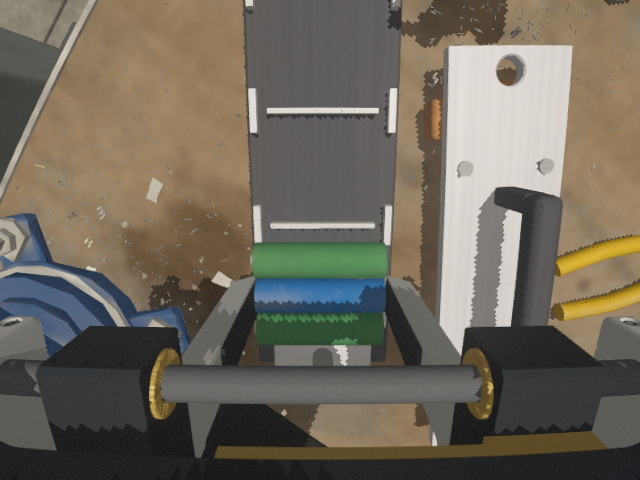

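```bash
cat >> h.py <<'E'
CTR=np.array([.50095,.2593]);A=.6195;EX=np.array([np.cos(A),np.sin(A)]);EY=np.array([-EX[1],EX[0]])
def L(P): return np.concatenate([np.stack([(P[...,:2]-CTR)@EX,(P[...,:2]-CTR)@EY],-1),P[...,2:]],-1)
E
python3 - <<'E'
from h import *
c=dict(np.load("pics/w4.npz"));P=cloud(c);H=hsv(c);Q=L(P)
col=(H[...,1]>90)&inbox(Q,-.03,.03,-.1,-.03,.035,.07)
for n,lo,hi in(("green",45,88),("blue",95,125)):
    m=col&(H[...,0]>lo)&(H[...,0]<hi)
    for b in blobs(Q,m,300):
        y,z=b[:,1],b[:,2]; k=z>z.max()-.006
        s=np.linalg.lstsq(np.c_[y,z,np.ones_like(y)],y**2+z**2,rcond=None)[0]
        r=np.sqrt(s[2]+s[0]**2/4+s[1]**2/4); print(n,len(b),"cyl ey",s[0]/2,"z",s[1]/2,"r",r, "yrange",y.min(),y.max(),"zmax",z.max())
b=Q[col&(H[...,0]>45)&(H[...,0]<125)]; print("ex ends", L(P)[(H[...,1]>90)&(H[...,0]>45)&(H[...,0]<125)&inbox(Q,-.05,.05,-.1,-.03,.05,.07)][:,0].min(), L(P)[(H[...,1]>90)&(H[...,0]>45)&(H[...,0]<125)&inbox(Q,-.05,.05,-.1,-.03,.05,.07)][:,0].max())
w=(H[...,1]<50)&(H[...,2]>150)&inbox(Q,-.05,.05,-.07,.06,.012,.024)
for b in blobs(Q,w,40): print("rib/lip",len(b),b.min(0).round(4),b.max(0).round(4),b.mean(0).round(4))
E
```

```text
green 3715 cyl ey -0.042394606170037805 z 0.04796279693442344 r 0.008231862424614813 yrange -0.05014280815732602 -0.03331268608762629 zmax 0.05851255363578117
green 3484 cyl ey -0.07921156875649096 z 0.048180088133066575 r 0.008018871779664767 yrange -0.08674368034819728 -0.0699890538356377 zmax 0.05804742010927466
blue 3974 cyl ey -0.06096653930793424 z 0.047392418976253355 r 0.008738437066727682 yrange -0.07122998839436417 -0.05012309904095505 zmax 0.058061677661244704
ex ends -0.033727429746774715 0.03153788768200807
rib/lip 336 [-0.0391  0.0205  0.0148] [-0.0348  0.0432  0.0189] [-0.0369  0.032   0.0172]
rib/lip 333 [0.0358 0.0205 0.0149] [0.04   0.0434 0.0191] [0.0378 0.0317 0.0171]
rib/lip 559 [-0.0291  0.0305  0.0148] [0.0305 0.033  0.0191] [0.0007 0.0318 0.0172]
rib/lip 255 [-0.0398 -0.0412  0.0122] [-0.0347 -0.0199  0.0191] [-0.0366 -0.0303  0.0169]
rib/lip 263 [ 0.036  -0.0423  0.0129] [ 0.0401 -0.0197  0.0191] [ 0.038  -0.0305  0.0171]
rib/lip 575 [-0.0297 -0.0331  0.0141] [ 0.0304 -0.0296  0.0193] [-0.0005 -0.0311  0.017 ]
```

```bash
python3 - <<'E'
from h import *
w=dict(np.load("pics/w4.npz")); print("cx,cy",w["cx"],w["cy"])
c=cap("scene"); np.savez("pics/s4.npz",**c);P=cloud(c);H=hsv(c);Q=L(P)
m=(H[...,1]>90)&(H[...,0]>45)&(H[...,0]<125)&inbox(Q,-.06,.06,-.12,0,.03,.07)
for b in blobs(Q,m,20): print("pack",len(b),rect(b),b.min(0).round(4),b.max(0).round(4))
E
python3 -c "
import cv2;i=cv2.imread('pics/w4.png');cv2.imwrite('pics/w4c.png',cv2.resize(i[60:380,220:440],None,fx=2.5,fy=1.87))"
```

```text
cx,cy 320.8492794407794 244.03167245134026
pack 131 (array([-0.0022, -0.0822,  0.0627,  0.0164]), np.float64(3.115)) [-0.0333 -0.0904  0.0449] [ 0.0291 -0.0734  0.0601]
```

Call:
apply_moves([
  [0.1,-0.02,0],
  [0.1,-0.02,-0.3],
  [0.1,-0.02,-0.6],
  [0.1,-0.02,-0.8],
  [0.1,-0.02,-0.9],
  [0.1,-0.02,-1],
  [0.1,-0.02,-1],
  [0.1,-0.02,-1],
], spin=[0,0,0,0,0,0,0,0])

```text
clock: 10.28
eef_pos: [0.54, 0.2076, 0.0141]
orientation: [0.629, -0.629, 0.324, -0.324]
ft_force: [-0.1, 0.4, -1.5]
gripper_width: 0.066
```

```bash
cat >> h.py <<'E'
def nestcheck(n):
    c=cap("wrist"); save(c,n+".png"); np.savez(f"pics/{n}.npz",**c); P=cloud(c);H=hsv(c);Q=L(P)
    m=(H[...,1]>90)&(H[...,0]>45)&(H[...,0]<125)&inbox(Q,-.06,.06,-.12,.12,.014,.07)
    m=cv2.morphologyEx(m.astype(np.uint8),cv2.MORPH_CLOSE,np.ones((3,3)))>0
    for b in blobs(Q,m,200):
        b=b[~np.isnan(b[:,0])]; print("pack jigframe",len(b),rect(b),"ztop",np.percentile(b[:,2],90).round(4))
    w=(H[...,1]<50)&(H[...,2]>150)&inbox(Q,-.05,.05,-.1,.1,.012,.024)
    for b in blobs(Q,w,100): print("rib/lip",len(b),((b.min(0)+b.max(0))/2).round(4))
    return c,P,H,Q
E
python3 - <<'E'
from h import *
pose(); nestcheck("w5")
E
```

```text
t 10.28 tcp [0.54   0.2076 0.0141] jaw yaw 0.62 tilt [ 1.e-04  1.e-04 -1.e+00] w 0.066 F [-0.1  0.4 -1.5] T [-0.04 -0.05 -0.01]
pack jigframe 12713 (array([ 0.0003, -0.0617,  0.0671,  0.0534]), np.float64(0.002)) ztop 0.0299
rib/lip 444 [-0.0372  0.0317  0.0158]
rib/lip 433 [0.038  0.0318 0.0171]
rib/lip 890 [0.0009 0.0321 0.0158]
rib/lip 346 [-0.0366 -0.0311  0.0166]
rib/lip 345 [ 0.038  -0.0311  0.0169]
rib/lip 713 [ 0.0005 -0.0311  0.0169]
```

Call:
apply_moves([
  [0,0,0],
  [0,0,0],
  [0,0,0],
  [0,0,0],
  [0,0,0.6],
  [0,0,2],
  [0,0,4],
  [0,0,6],
  [0,0,6],
], spin=[0,0,0,0,0,0,0,0,0], fingers=0.12)

```text
clock: 11.45
eef_pos: [0.542, 0.2083, 0.1687]
orientation: [0.631, -0.627, 0.322, -0.325]
ft_force: [-0.5, 1.2, -0.3]
gripper_width: 0.0829
```

Run:
```python
from h import *
pose(); c,P,H,Q=nestcheck("w6")
m=(H[...,0]>45)&(H[...,0]<125)&(H[...,1]>90)&inbox(P,.49,.75,-.05,.13,.013,.03)
for b in blobs(P,m,200): print("pack mat",len(b),rect(b))
```

```text
t 11.45 tcp [0.542  0.2083 0.1687] jaw yaw 0.6196 tilt [ 0.0059  0.0037 -1.    ] w 0.0829 F [-0.5  1.2 -0.3] T [-0.07  0.09  0.06]
pack jigframe 3644 (array([-0.0005, -0.0615,  0.0646,  0.052 ]), np.float64(3.14)) ztop 0.0296
rib/lip 115 [-0.0372  0.0322  0.0158]
rib/lip 126 [0.0379 0.0322 0.0158]
rib/lip 213 [0.0001 0.0319 0.0153]
rib/lip 123 [-0.0369 -0.031   0.018 ]
rib/lip 120 [ 0.038  -0.0311  0.0159]
rib/lip 200 [ 0.0004 -0.0309  0.0156]
rib/lip 194 [ 0.     -0.0927  0.0195]
pack mat 443 (array([0.608 , 0.005 , 0.0456, 0.0309]), np.float64(0.556))
pack mat 1824 (array([0.6668, 0.0413, 0.0658, 0.053 ]), np.float64(1.537))
```

Call:
apply_moves([
  [0.2,-0.6,0.5],
  [0.4,-1.2,1],
  [0.6,-1.8,1],
  [0.8,-2.4,1],
  [1,-3,1],
  [1.2,-3.6,1],
  [1.4,-4.2,1],
  [1.6,-4.8,1],
  [1.8,-5.4,1],
  [2,-6,1],
  [2.2,-6.6,1],
  [2.42,-7.18,1],
], spin=[-0.18,-0.36,-0.54,-0.72,-0.9,-1.08,-1.26,-1.44,-1.62,-1.8,-1.98,-2.16])

```text
clock: 13.0
eef_pos: [0.5999, 0.0274, 0.1882]
orientation: [-0.008, 0.009, -0.707, 0.707]
ft_force: [-1.1, 0.1, 0.4]
gripper_width: 0.0827
```

Call:
apply_moves([
  [0,0,0],
  [0,0,0],
  [0,0,0],
], spin=[-0.146,-0.146,-0.146], fingers=0)

```text
clock: 13.38
eef_pos: [0.6001, 0.0283, 0.1885]
orientation: [0.04, -0.039, -0.706, 0.706]
ft_force: [-0.8, -0.0, -0.4]
gripper_width: 0.0943
```

```bash
cat >> h.py <<'E'
def matcheck(n):
    c=cap("wrist"); save(c,n+".png"); np.savez(f"pics/{n}.npz",**c); P=cloud(c);H=hsv(c)
    m=(H[...,0]>45)&(H[...,0]<125)&(H[...,1]>90)&inbox(P,.495,.78,-.09,.15,.011,.03)
    m=cv2.morphologyEx(m.astype(np.uint8),cv2.MORPH_CLOSE,np.ones((3,3)))>0
    for b in blobs(P,m,150):
        b=b[~np.isnan(b[:,0])]; print("pack mat",len(b),rect(b),b.min(0).round(4),b.max(0).round(4))
    return c,P,H
E
python3 - <<'E'
from h import *
pose(); matcheck("w7")
E
```

```text
t 13.38 tcp [0.6001 0.0283 0.1885] jaw yaw -1.6823 tilt [-7.e-04 -2.e-04 -1.e+00] w 0.0943 F [-0.8 -0.  -0.4] T [-0.    0.16  0.04]
pack mat 163 (array([0.6925, 0.0375, 0.0585, 0.0055]), np.float64(1.536)) [0.6888 0.0083 0.0162] [0.6955 0.0667 0.0231]
pack mat 2774 (array([0.6648, 0.0414, 0.0662, 0.0476]), np.float64(1.54)) [0.6402 0.0083 0.003 ] [0.6881 0.0741 0.025 ]
pack mat 3168 (array([0.5997, 0.0268, 0.0656, 0.054 ]), np.float64(1.456)) [ 0.5704 -0.008   0.003 ] [0.6298 0.061  0.0249]
```

Call:
apply_moves([
  [0,0,-2],
  [0,0,-4],
  [0,0,-5.8],
  [0,0,-6.8],
  [0.02,0,-7.25],
  [0.02,0,-7.25],
  [0.02,0,-7.25],
], spin=[0,0,0,0,0,0,0])

```text
clock: 14.3
eef_pos: [0.6017, 0.0281, 0.0088]
orientation: [-0.04, 0.041, 0.706, -0.706]
ft_force: [0.5, -0.4, 0.5]
gripper_width: 0.0943
```

Call:
apply_moves([
  [0,0,0],
  [0,0,0],
  [0,0,0],
  [0,0,0],
  [0,0,0],
  [0,0,0],
  [0,0,0],
  [0,0,0],
], spin=[0,0,0,0,0,0,0,0], fingers=1)

```text
clock: 15.3
eef_pos: [0.6011, 0.0281, 0.0079]
orientation: [-0.041, 0.041, 0.706, -0.706]
ft_force: [-1.0, 0.9, 5.8]
gripper_width: 0.0656
```

```bash
python3 -c "
from h import *
pose()"
```

```text
t 15.30 tcp [0.6011 0.0281 0.0079] jaw yaw -1.686 tilt [ 2.e-04  2.e-04 -1.e+00] w 0.0656 F [-1.   0.9  5.8] T [ 0.05  0.52 -0.01]
```

Call:
apply_moves([
  [0,0,2],
  [0,0,4],
  [-0.4,0.9,6],
  [-0.8,1.9,6.4],
  [-1.2,2.9,6.4],
  [-1.6,3.9,6.4],
  [-2,4.9,6.4],
  [-2.4,5.9,6.4],
  [-2.8,6.8,6.4],
  [-3.2,7.7,6.4],
  [-3.6,8.6,6.4],
  [-3.93,9.31,6.4],
], spin=[0,0.18,0.36,0.54,0.72,0.9,1.08,1.26,1.44,1.62,1.8,1.98])

```text
clock: 16.8
eef_pos: [0.5021, 0.2616, 0.1675]
orientation: [-0.569, 0.569, -0.42, 0.42]
ft_force: [-0.1, -0.6, -1.2]
gripper_width: 0.0658
```

Call:
apply_moves([
  [0,0,0],
  [0,0,0],
  [0,0,-2],
  [0,0,-4],
  [0,0,-5.1],
  [0,0,-5.1],
  [0,0,-5.1],
  [0,0,-5.1],
], spin=[0.16,0.326,0.326,0.326,0.326,0.326,0.326,0.326])

```text
clock: 17.8
eef_pos: [0.5035, 0.2613, 0.0417]
orientation: [0.629, -0.628, 0.323, -0.324]
ft_force: [-0.1, 0.1, -1.8]
gripper_width: 0.066
```

Run:
```python
from h import *
pose(); nestcheck("w8")
```

```text
t 17.80 tcp [0.5035 0.2613 0.0417] jaw yaw 0.6199 tilt [ 0.0017  0.0014 -1.    ] w 0.066 F [-0.1  0.1 -1.8] T [-0.06  0.04  0.01]
pack jigframe 14441 (array([ 0.0011, -0.0137,  0.0848,  0.0662]), np.float64(1.567)) ztop 0.0561
pack jigframe 571 (array([ 0.0002, -0.0834,  0.0633,  0.0073]), np.float64(3.127)) ztop 0.0298
rib/lip 184 [-0.037   0.0899  0.0174]
rib/lip 141 [0.0381 0.0906 0.0173]
rib/lip 263 [0.0384 0.0319 0.0156]
rib/lip 266 [-0.0372  0.0318  0.0156]
rib/lip 535 [0.0008 0.0316 0.0158]
```

Run:
```python
from h import *
for n,lo,hi in(("w4",-.1,-.03),("w8",-.05,.05)):
    c=dict(np.load(f"pics/{n}.npz"));P=cloud(c);H=hsv(c);Q=L(P)
    m=(H[...,1]>90)&(H[...,0]>45)&(H[...,0]<125)&inbox(Q,-.06,.06,lo,hi,.046,.07)
    b=max(blobs(Q,m,200),key=len); print(n,rect(b)); bl=Q[m&(H[...,0]>95)]; print(" blue ey",np.percentile(bl[:,1],[1,99]).round(4),np.percentile(bl[:,1],[1,99]).mean())
```

```text
w4 (array([-0.0006, -0.06  ,  0.0666,  0.0534]), np.float64(3.141))
 blue ey [-0.0707 -0.052 ] -0.06133331742122402
w8 (array([0.0016, 0.0018, 0.0654, 0.0535]), np.float64(0.004))
 blue ey [-0.0067  0.0104] 0.0018312486084502877
```

Call:
apply_moves([
  [-0.02,-0.055,0],
  [-0.02,-0.055,-0.3],
  [-0.02,-0.055,-0.6],
  [-0.02,-0.055,-0.8],
  [-0.02,-0.055,-0.95],
  [-0.02,-0.055,-1.04],
  [-0.02,-0.055,-1.04],
  [-0.02,-0.055,-1.04],
], spin=[0,0,0,0,0,0,0,0])

```text
clock: 18.85
eef_pos: [0.5021, 0.2593, 0.0147]
orientation: [-0.629, 0.629, -0.324, 0.324]
ft_force: [-4.5, -2.9, 11.7]
gripper_width: 0.0657
```

Run:
```python
from h import *
pose(); c,P,H,Q=nestcheck("w9")
m=(H[...,1]>90)&(H[...,0]>45)&(H[...,0]<125)&inbox(Q,-.06,.06,-.035,.05,.02,.05)
b=max(blobs(Q,m,200),key=len); print(rect(b),np.percentile(b[:,2],90))
```

```text
t 18.85 tcp [0.5021 0.2593 0.0147] jaw yaw 0.6198 tilt [-4.e-04  0.e+00 -1.e+00] w 0.0657 F [-4.5 -2.9 11.7] T [-0.7   1.21  0.02]
pack jigframe 12442 (array([-0.001 ,  0.0011,  0.0679,  0.0531]), np.float64(0.0)) ztop 0.0295
pack jigframe 1306 (array([-0.0001, -0.0363,  0.0642,  0.0036]), np.float64(0.0)) ztop 0.0254
pack jigframe 4202 (array([-0.    , -0.0737,  0.0645,  0.0286]), np.float64(0.006)) ztop 0.0296
rib/lip 243 [-0.0369  0.0902  0.0157]
rib/lip 175 [0.0382 0.091  0.0154]
rib/lip 339 [-0.0373  0.032   0.0156]
rib/lip 338 [0.038  0.0312 0.0157]
rib/lip 710 [0.0004 0.0318 0.0169]
rib/lip 114 [ 0.0381 -0.0887  0.0171]
(array([-0.0001,  0.0011,  0.0661,  0.0531]), np.float64(0.0)) 0.029433311620382527
```

Call:
apply_moves([
  [0,0,0.02],
  [0,0,0.03],
  [0,0,0.03],
  [0,0,0.03],
  [0,0,0.6],
  [0,0,2],
  [0,0,4],
  [0,0,6],
  [0,0,6],
], spin=[0,0,0,0,0,0,0,0,0], fingers=0.12)

```text
clock: 20.02
eef_pos: [0.5041, 0.2604, 0.1689]
orientation: [0.631, -0.626, 0.323, -0.325]
ft_force: [0.5, -0.4, -0.2]
gripper_width: 0.0827
```

Run:
```python
from h import *
pose(); nestcheck("w10")
```

```text
t 20.02 tcp [0.5041 0.2604 0.1689] jaw yaw 0.6196 tilt [ 0.0055  0.0043 -1.    ] w 0.0827 F [ 0.5 -0.4 -0.2] T [-0.01  0.04  0.01]
pack jigframe 3179 (array([-0.0014,  0.0011,  0.0646,  0.0521]), np.float64(0.002)) ztop 0.0296
pack jigframe 2510 (array([-0.0006, -0.0611,  0.0633,  0.0521]), np.float64(0.007)) ztop 0.0295
rib/lip 114 [0.038  0.0318 0.0154]
rib/lip 128 [-0.0375  0.0309  0.0179]
rib/lip 238 [0.0001 0.0319 0.0157]
rib/lip 106 [-0.0372 -0.0287  0.0185]
rib/lip 240 [ 0.0006 -0.0302  0.0186]
```

Call:
apply_moves([
  [0.5,-0.7,0.5],
  [1,-1.4,1],
  [1.5,-2.1,1],
  [2,-2.8,1],
  [2.5,-3.5,1],
  [3,-4.2,1],
  [3.5,-4.9,1],
  [4.1,-5.6,1],
  [4.7,-6.4,1],
  [5.3,-7.2,1],
  [5.8,-8,1],
  [6.34,-8.7,1],
], spin=[-0.18,-0.36,-0.54,-0.72,-0.9,-1.08,-1.26,-1.44,-1.62,-1.8,-1.98,-2.16])

```text
clock: 21.58
eef_pos: [0.6604, 0.041, 0.1882]
orientation: [-0.008, 0.009, -0.707, 0.707]
ft_force: [-0.9, 1.3, -0.6]
gripper_width: 0.0827
```

Call:
apply_moves([
  [0,0,0],
  [0,0,0],
  [0,0,0],
], spin=[-0.064,-0.064,-0.064], fingers=0)

```text
clock: 21.95
eef_pos: [0.6603, 0.0422, 0.1887]
orientation: [0.011, -0.011, -0.707, 0.707]
ft_force: [0.4, 0.5, -0.9]
gripper_width: 0.0937
```

Run:
```python
from h import *
pose(); matcheck("w11")
```

```text
t 21.95 tcp [0.6603 0.0422 0.1887] jaw yaw -1.602 tilt [-9.e-04 -1.e-04 -1.e+00] w 0.0937 F [ 0.4  0.5 -0.9] T [-0.01  0.09  0.01]
pack mat 2053 (array([0.6621, 0.0408, 0.0652, 0.0394]), np.float64(1.534)) [0.6417 0.008  0.0023] [0.6823 0.0731 0.0246]
```

Call:
apply_moves([
  [0,0,-2],
  [0,0,-4],
  [0,0,-5.8],
  [0,0,-6.8],
  [0,0,-7.25],
  [0,0,-7.25],
  [0,0,-7.25],
], spin=[0,0,0,0,0,0,0])

```text
clock: 22.88
eef_pos: [0.6614, 0.042, 0.0092]
orientation: [-0.011, 0.012, 0.707, -0.707]
ft_force: [0.4, -0.4, 0.4]
gripper_width: 0.0937
```

Call:
apply_moves([
  [0,0,0],
  [0,0,0],
  [0,0,0],
  [0,0,0],
  [0,0,0],
  [0,0,0],
  [0,0,0],
  [0,0,0],
], spin=[0,0,0,0,0,0,0,0], fingers=1)

```text
clock: 23.88
eef_pos: [0.6608, 0.0419, 0.0082]
orientation: [-0.012, 0.012, 0.707, -0.707]
ft_force: [-1.8, 0.5, 5.3]
gripper_width: 0.066
```

```bash
python3 -c "
from h import *
pose()"
```

```text
t 23.88 tcp [0.6608 0.0419 0.0082] jaw yaw -1.6041 tilt [ 2.e-04  2.e-04 -1.e+00] w 0.066 F [-1.8  0.5  5.3] T [0.06 0.45 0.05]
```

Call:
apply_moves([
  [0,0,2],
  [-0.3,0.4,4],
  [-1,1.4,6],
  [-1.7,2.4,6.4],
  [-2.5,3.4,6.4],
  [-3.2,4.4,6.4],
  [-4,5.5,6.4],
  [-4.8,6.6,6.4],
  [-5.5,7.6,6.4],
  [-6.3,8.6,6.4],
  [-7,9.6,6.4],
  [-7.62,10.5,6.4],
], spin=[0,0.18,0.36,0.54,0.72,0.9,1.08,1.26,1.44,1.62,1.8,1.98])

```text
clock: 25.38
eef_pos: [0.4693, 0.3051, 0.1678]
orientation: [-0.586, 0.586, -0.396, 0.396]
ft_force: [0.2, -0.0, -1.8]
gripper_width: 0.0658
```

Call:
apply_moves([
  [0,0,0],
  [0,0,0],
  [0,0,-2],
  [0,0,-4],
  [0,0,-5.1],
  [0,0,-5.1],
  [0,0,-5.1],
  [0,0,-5.1],
], spin=[0.16,0.244,0.244,0.244,0.244,0.244,0.244,0.244])

```text
clock: 26.38
eef_pos: [0.4709, 0.3049, 0.0419]
orientation: [0.629, -0.628, 0.323, -0.324]
ft_force: [-0.2, 0.6, -1.3]
gripper_width: 0.0658
```

Run:
```python
from h import *
pose(); c,P,H,Q=nestcheck("w12")
m=(H[...,1]>90)&(H[...,0]>45)&(H[...,0]<125)&inbox(Q,-.06,.06,.02,.12,.046,.07)
b=max(blobs(Q,m,200),key=len); print(rect(b))
```

```text
t 26.38 tcp [0.4709 0.3049 0.0419] jaw yaw 0.6199 tilt [ 0.0016  0.0014 -1.    ] w 0.0658 F [-0.2  0.6 -1.3] T [-0.08  0.    0.01]
pack jigframe 12843 (array([0.0009, 0.044 , 0.0855, 0.0681]), np.float64(1.572)) ztop 0.056
pack jigframe 4014 (array([ 0.0002, -0.0475,  0.0643,  0.0277]), np.float64(3.14)) ztop 0.0292
rib/lip 130 [-0.0368  0.0898  0.0161]
rib/lip 118 [0.0379 0.0911 0.0165]
(array([0.0008, 0.0608, 0.0677, 0.0447]), np.float64(0.008))
```

View pics/w12.png

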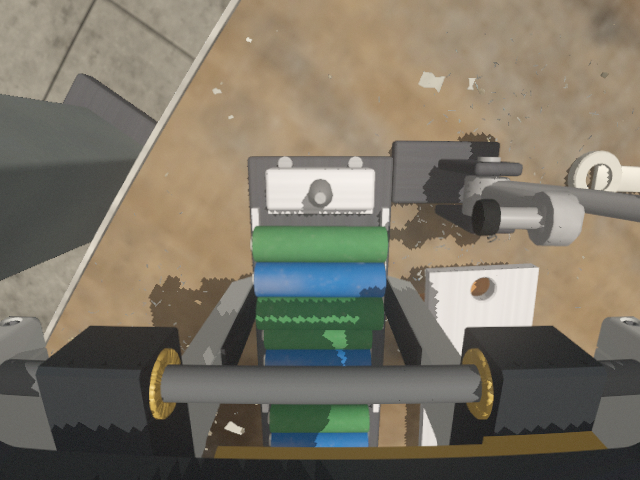

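Run:
```python
from h import *
for n,lo,hi in(("w8",-.05,.05),("w12",.02,.12)):
    c=dict(np.load(f"pics/{n}.npz"));P=cloud(c);H=hsv(c);Q=L(P)
    m=(H[...,1]>90)&(H[...,0]>45)&(H[...,0]<125)&inbox(Q,-.06,.06,lo,hi,.044,.07)
    for nm,k in(("blue",m&(H[...,0]>95)),("green",m&(H[...,0]<90))):
        for b in blobs(Q,k,300): print(n,nm,len(b),"ey",np.percentile(b[:,1],[1,99]).round(4),np.percentile(b[:,1],[1,99]).mean().round(4),"ex",((b[:,0].min()+b[:,0].max())/2).round(4))
c=dict(np.load("pics/w12.npz"));P=cloud(c);H=hsv(c);Q=L(P)
w=(H[...,1]<50)&(H[...,2]>150)&inbox(Q,-.05,.05,.08,.14,.024,.034)
for b in blobs(Q,w,40): print("seat",len(b),b.min(0).round(4),b.max(0).round(4))
```

```text
w8 blue 4127 ey [-0.0067  0.0104] 0.0018 ex 0.0016
w8 green 3442 ey [0.0118 0.0282] 0.02 ex 0.0015
w8 green 3791 ey [-0.0242 -0.0087] -0.0165 ex 0.0015
w12 blue 4125 ey [0.0568 0.0745] 0.0657 ex 0.0009
w12 green 362 ey [0.0752 0.0815] 0.0784 ex 0.0045
w12 green 3838 ey [0.0389 0.0552] 0.0471 ex 0.0003
seat 3800 [-0.0285  0.097   0.024 ] [0.0294 0.1193 0.0334]
```

Call:
apply_moves([
  [0.02,-0.065,0],
  [0.02,-0.065,-0.3],
  [0.02,-0.065,-0.6],
  [0.02,-0.065,-0.8],
  [0.02,-0.065,-0.93],
  [0.02,-0.065,-1.01],
  [0.02,-0.065,-1.01],
  [0.02,-0.065,-1.01],
], spin=[0,0,0,0,0,0,0,0])

```text
clock: 27.42
eef_pos: [0.4708, 0.3029, 0.0153]
orientation: [0.629, -0.629, 0.324, -0.324]
ft_force: [0.2, -0.4, -1.4]
gripper_width: 0.066
```

Run:
```python
from h import *
pose(); c,P,H,Q=nestcheck("w13")
m=(H[...,1]>90)&(H[...,0]>45)&(H[...,0]<125)&inbox(Q,-.06,.06,.03,.12,.02,.05)
for nm,k in(("blue",m&(H[...,0]>95)),("green",m&(H[...,0]<90))):
    for b in blobs(Q,k,300): print(nm,len(b),np.percentile(b[:,1],[1,99]).mean().round(4),"z90",np.percentile(b[:,2],90).round(4))
```

```text
t 27.43 tcp [0.4708 0.3029 0.0153] jaw yaw 0.62 tilt [ 1.e-04  2.e-04 -1.e+00] w 0.066 F [ 0.2 -0.4 -1.4] T [-0.07  0.07  0.02]
pack jigframe 8545 (array([0.0002, 0.0578, 0.067 , 0.0417]), np.float64(3.14)) ztop 0.0295
pack jigframe 3007 (array([-0.0008,  0.0235,  0.0644,  0.0111]), np.float64(3.137)) ztop 0.0293
pack jigframe 4354 (array([-0.0003, -0.0251,  0.065 ,  0.0305]), np.float64(3.133)) ztop 0.0292
rib/lip 207 [-0.037   0.0879  0.018 ]
rib/lip 161 [0.0379 0.0905 0.016 ]
rib/lip 235 [ 0.0381 -0.0309  0.0155]
blue 4116 0.064 z90 0.0294
green 3829 0.0455 z90 0.0295
```

Call:
apply_moves([
  [0,0,0],
  [0,0,0],
  [0,0,0],
  [0,0,0],
  [0,0,0.6],
  [0,0,2],
  [0,0,4],
  [0,0,6],
  [0,0,7],
  [0,0,7],
], spin=[0,0,0,0,0,0,0,0,0,0], fingers=0.12)

```text
clock: 28.72
eef_pos: [0.4716, 0.3034, 0.1931]
orientation: [0.63, -0.627, 0.323, -0.324]
ft_force: [0.8, 0.1, -0.6]
gripper_width: 0.0831
```

Run:
```python
from h import *
pose(); c,P,H,Q=nestcheck("w14")
m=inbox(P,.52,.72,.14,.4,.055,.085)&(H[...,1]<80)
for b in blobs(P,m,100): print("handle",len(b),rect(b))
```

```text
t 28.73 tcp [0.4716 0.3034 0.1931] jaw yaw 0.6197 tilt [ 0.0031  0.0031 -1.    ] w 0.0831 F [ 0.8  0.1 -0.6] T [-0.03  0.03 -0.02]
pack jigframe 2142 (array([-0.0015,  0.0557,  0.0645,  0.0347]), np.float64(0.004)) ztop 0.0297
pack jigframe 2288 (array([-0.0012,  0.0014,  0.0642,  0.0522]), np.float64(0.004)) ztop 0.0295
pack jigframe 2286 (array([-0.0006, -0.0602,  0.0641,  0.0517]), np.float64(0.007)) ztop 0.0295
rib/lip 196 [0.0004 0.033  0.0197]
rib/lip 243 [ 0.0033 -0.0962  0.0193]
handle 129 (array([0.6167, 0.263 , 0.0214, 0.0077]), np.float64(2.252))
```

Call:
apply_moves([
  [1.5,-0.3,0.2],
  [3.5,-0.7,0.2],
  [5.2,-1.1,0.2],
  [5.82,-1.24,0],
  [5.82,-1.24,-2],
  [5.82,-1.24,-4],
  [5.82,-1.24,-5.2],
  [5.82,-1.24,-5.8],
  [5.82,-1.24,-5.8],
], spin=[0.01,0.02,0.03,0.04,0.04,0.04,0.04,0.04,0.04])

```text
clock: 29.9
eef_pos: [0.6154, 0.2717, 0.0444]
orientation: [-0.635, 0.636, -0.311, 0.311]
ft_force: [-0.3, -0.7, 1.1]
gripper_width: 0.0826
```

Run:
```python
from h import *
pose(); c=cap("wrist"); P=cloud(c);H=hsv(c);np.savez("pics/w15.npz",**c);save(c,"w15.png")
p=(H[...,1]<60)&inbox(P,.5,.72,.15,.4,.022,.036)
for b in blobs(P,p,300): print("plate",len(b),rect(b))
for b in blobs(P,inbox(P,.55,.68,.2,.36,.062,.09),100): print("handle?",len(b),rect(b))
```

```text
t 29.90 tcp [0.6154 0.2717 0.0444] jaw yaw 0.6601 tilt [-1.6e-03 -9.0e-04 -1.0e+00] w 0.0826 F [-0.3 -0.7  1.1] T [ 0.01 -0.05  0.04]
plate 30308 (array([0.5948, 0.2969, 0.1749, 0.0646]), np.float64(2.236))
plate 414 (array([0.5583, 0.1787, 0.0182, 0.0101]), np.float64(0.886))
plate 4024 (array([0.6767, 0.1926, 0.0644, 0.0363]), np.float64(0.645))
handle? 4762 (array([0.6082, 0.2797, 0.0776, 0.0141]), np.float64(2.236))
handle? 1301 (array([0.5778, 0.2476, 0.0215, 0.0102]), np.float64(2.834))
handle? 1280 (array([0.6466, 0.3009, 0.0216, 0.0102]), np.float64(1.647))
```

View pics/w15.png

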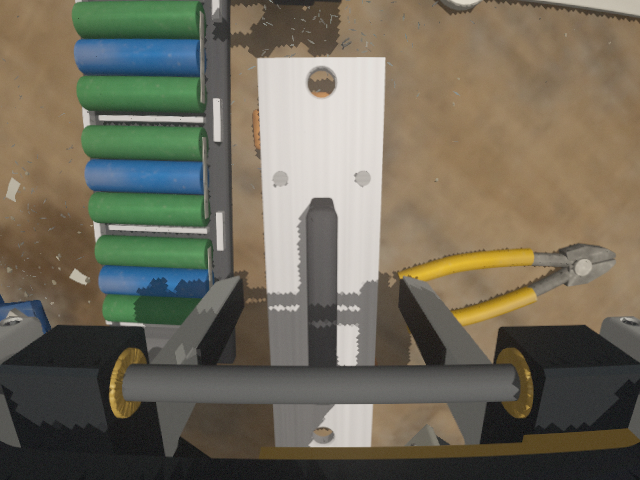

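The handle bar runs down the image at u≈322, midway between the fingers (240 and 400). All packs are seated in the jig at left, so I close on the bar.

Call:
apply_moves([
  [0,0,0],
  [0,0,0],
  [0,0,0],
  [0,0,0],
  [0,0,0],
  [0,0,0],
  [0,0,0],
  [0,0,0],
  [0,0,0],
  [0,0,0],
], spin=[0.003,0.003,0.003,0.003,0.003,0.003,0.003,0.003,0.003,0.003], fingers=1, force=55)

```text
clock: 31.2
eef_pos: [0.6162, 0.2718, 0.0452]
orientation: [-0.635, 0.636, -0.31, 0.31]
ft_force: [0.4, -0.9, -0.4]
gripper_width: 0.0133
```

Call:
apply_moves([
  [0,0,0.1],
  [0,0,0.3],
  [0,0,0.6],
  [0,0,1],
  [0,0,1.6],
  [0,0,2.3],
  [0,0,2.8],
  [0,0,2.8],
  [0,0,2.8],
], spin=[0,0,0,0,0,0,0,0,0])

```text
clock: 32.33
eef_pos: [0.6159, 0.2717, 0.1148]
orientation: [-0.635, 0.636, -0.31, 0.31]
ft_force: [0.1, -0.4, -5.5]
gripper_width: 0.0133
```

```bash
cat >> h.py <<'E'
def platecheck(n,z0,z1):
    c=cap("wrist"); np.savez(f"pics/{n}.npz",**c); save(c,n+".png"); P=cloud(c);H=hsv(c);Q=L(P)
    p=(H[...,1]<60)&(H[...,2]>120)&inbox(Q,-.2,.2,-.2,.2,z0,z1)
    b=max(blobs(Q,p,300),key=len); 
    s=np.linalg.lstsq(np.c_[b[:,:2],np.ones(len(b))],b[:,2],rcond=None)[0]
    print("plate jigframe",len(b),rect(b),"slopes ex,ey",s[:2].round(4),"z",np.median(b[:,2]).round(4),"eymax",b[:,1].max().round(4))
    # far hole: fit circle to plate-plane pixels of hole
    return c,P,H,Q,s
E
python3 - <<'E'
from h import *
pose(); platecheck("w16",.085,.115)
E
```

```text
t 32.33 tcp [0.6159 0.2717 0.1148] jaw yaw 0.663 tilt [-6.e-04 -2.e-04 -1.e+00] w 0.0133 F [ 0.1 -0.4 -5.5] T [-0.05  0.02  0.01]
plate jigframe 23920 (array([ 0.0973, -0.0081,  0.1432,  0.0646]), np.float64(1.614)) slopes ex,ey [-0.0019 -0.0004] z 0.0989 eymax 0.0646
```

Call:
apply_moves([
  [0,0,0.4],
  [-0.6,-0.43,0.4],
  [-1.3,-0.93,0.4],
  [-2,-1.43,0.4],
  [-2.7,-1.93,0.4],
  [-3.23,-2.3,0.4],
  [-3.23,-2.3,0.4],
  [-3.7,-1.65,0.4],
  [-4.2,-0.95,0.4],
  [-4.54,-0.46,0.4],
  [-4.54,-0.46,0.4],
  [-4.54,-0.46,0.4],
], spin=[0,-0.01,-0.02,-0.03,-0.04,-0.0435,-0.0435,-0.0435,-0.0435,-0.0435,-0.0435,-0.0435])

```text
clock: 33.88
eef_pos: [0.5032, 0.2598, 0.1253]
orientation: [-0.628, 0.629, -0.324, 0.324]
ft_force: [0.1, -0.1, -4.9]
gripper_width: 0.0136
```

Run:
```python
from h import *
pose(); c,P,H,Q,s=platecheck("w17",.09,.125)
i=c["pixels"][:,:,::-1]; cv2.imwrite("pics/w17c.png",cv2.resize(i[0:400,160:480],(640,800))[:600])
```

```text
t 33.88 tcp [0.5032 0.2598 0.1253] jaw yaw 0.619 tilt [ 3.e-04 -3.e-04 -1.e+00] w 0.0136 F [ 0.1 -0.1 -4.9] T [-0.12  0.04  0.01]
plate jigframe 23995 (array([0.0008, 0.0486, 0.1414, 0.0646]), np.float64(1.57)) slopes ex,ey [-0.001 -0.001] z 0.1093 eymax 0.1194
```

View pics/w17c.png

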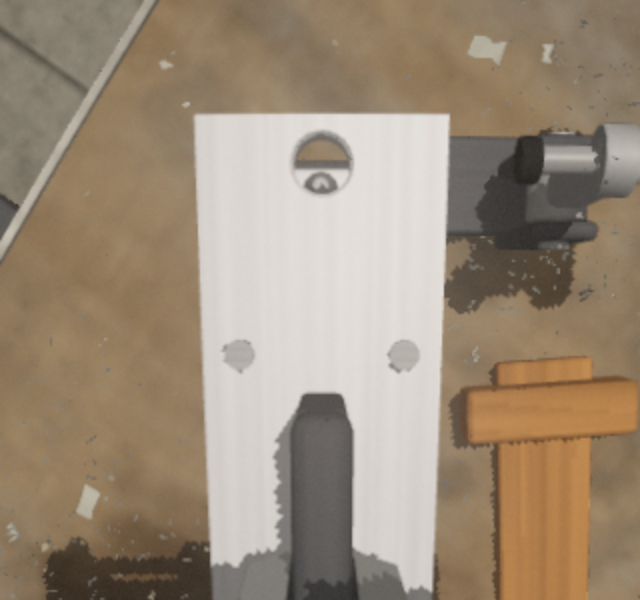

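Run:
```python
from h import *
c=dict(np.load("pics/w17.npz"));P=cloud(c);Q=L(P)
for u,v,z,n in((306,81,.1093,'hole L'),(336.5,81,.1093,'hole R'),(321,65,.1093,'hole top'),(321,98,.1093,'hole bot'),(320.5,91,.063,'tip')):
    print(n,L(ray(c,u,v,z)[None])[0].round(4))
t=Q[84:100,310:332]; k=(t[...,2]>.045)&(t[...,2]<.07); print(k.sum(), t[k].max(0), t[k].mean(0), t[k][t[k][:,2].argsort()[-8:]].mean(0))
# hole via depth: pixels well below plate inside roi
m=np.zeros(P.shape[:2],bool); m[60:104,300:342]=(P[60:104,300:342,2]<.098)
v,u=np.nonzero(m); print("holepx",u.min(),u.max(),v.min(),v.max(),len(u))
for a in((u.min()-.0,v.mean()),(u.max()+.0,v.mean()),(u.mean(),v.min()),(u.mean(),v.max())): print(L(ray(c,*a,.1093)[None])[0].round(4))
```

```text
hole L [-0.0064  0.1073  0.1093]
hole R [0.0091 0.1073 0.1093]
hole top [0.0012 0.1149 0.1093]
hole bot [0.0012 0.099  0.1093]
tip [0.0009 0.1092 0.063 ]
140 [0.00578596 0.1137491  0.06428635] [0.00034847 0.10953133 0.05997864] [0.00032821 0.10832794 0.06405904]
holepx 308 333 70 96 555
[-0.0054  0.1063  0.1093]
[0.0073 0.1063 0.1093]
[0.0009 0.1125 0.1093]
[0.0009 0.1    0.1093]
```

Call:
apply_moves([
  [-0.04,0.03,0],
  [-0.04,0.03,-0.4],
  [-0.04,0.03,-0.8],
  [-0.04,0.03,-1.2],
  [-0.04,0.03,-1.37],
  [-0.04,0.03,-1.37],
  [-0.04,0.03,-1.37],
], spin=[0,0,0,0,0,0,0])

```text
clock: 34.8
eef_pos: [0.5019, 0.2611, 0.0912]
orientation: [0.629, -0.628, 0.324, -0.324]
ft_force: [0.4, 0.3, -4.8]
gripper_width: 0.0136
```

Run:
```python
from h import *
pose(); c,P,H,Q,s=platecheck("w18",.06,.09)
i=c["pixels"][:,:,::-1]; cv2.imwrite("pics/w18c.png",cv2.resize(i[50:150,260:380],(720,600),interpolation=cv2.INTER_NEAREST))
```

```text
t 34.80 tcp [0.5019 0.2611 0.0912] jaw yaw 0.6194 tilt [ 3.e-04  2.e-04 -1.e+00] w 0.0136 F [ 0.4  0.3 -4.8] T [-0.03  0.01  0.02]
plate jigframe 24009 (array([0.0006, 0.0518, 0.1386, 0.0647]), np.float64(1.572)) slopes ex,ey [-0.0008 -0.0003] z 0.0753 eymax 0.1211
```

View pics/w18c.png

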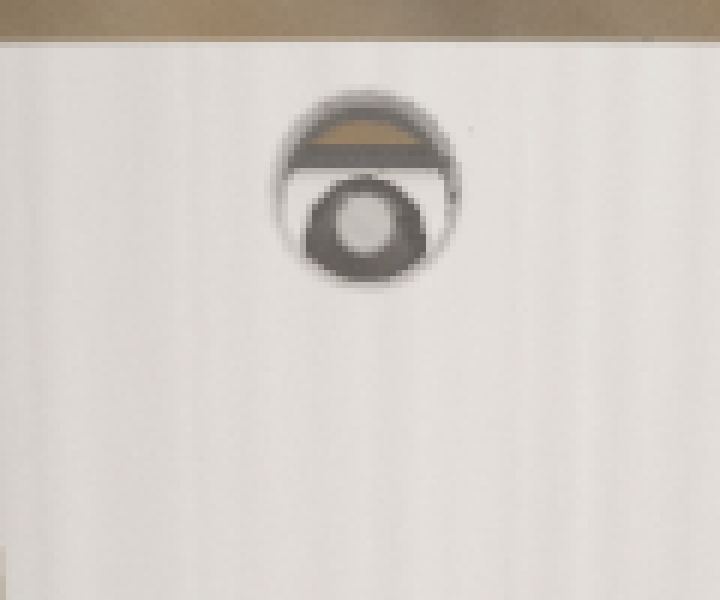

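Run:
```python
from h import *
c=dict(np.load("pics/w18.npz"))
for u,v,z in((321-.1,81.4,.0753),(320.75,86.8,.0632)): print(L(ray(c,u,v,z)[None])[0].round(4))
```

```text
[0.0008 0.109  0.0753]
[0.0007 0.1083 0.0632]
```

Call:
apply_moves([
  [0.014,-0.02,0],
  [0.014,-0.02,-0.15],
  [0.014,-0.02,-0.3],
  [0.014,-0.02,-0.45],
  [0.014,-0.02,-0.6],
  [0.014,-0.02,-0.7],
  [0.014,-0.02,-0.7],
], spin=[0,0,0,0,0,0,0])

```text
clock: 35.72
eef_pos: [0.502, 0.2605, 0.0733]
orientation: [-0.628, 0.629, -0.324, 0.324]
ft_force: [0.4, 0.2, -4.5]
gripper_width: 0.0134
```

```bash
python3 -c "
from h import *
pose()"
```

```text
t 35.73 tcp [0.502  0.2605 0.0733] jaw yaw 0.6194 tilt [-3.e-04 -2.e-04 -1.e+00] w 0.0134 F [ 0.4  0.2 -4.5] T [-0.02 -0.01 -0.02]
```

No contact force yet and the plate is already on the pins, so I carry on down.

Call:
apply_moves([
  [0,0,-0.15],
  [0,0,-0.3],
  [0,0,-0.45],
  [0,0,-0.6],
  [0,0,-0.7],
  [0,0,-0.76],
  [0,0,-0.76],
  [0,0,-0.76],
], spin=[0,0,0,0,0,0,0,0])

```text
clock: 36.72
eef_pos: [0.5021, 0.2606, 0.0546]
orientation: [0.629, -0.629, 0.324, -0.324]
ft_force: [-0.1, 0.7, -4.9]
gripper_width: 0.0138
```

```bash
python3 -c "
from h import *
pose(); platecheck('w19',.025,.06)"
```

```text
t 36.73 tcp [0.5021 0.2606 0.0546] jaw yaw 0.6194 tilt [ 1.e-04  1.e-04 -1.e+00] w 0.0138 F [-0.1  0.7 -4.9] T [-0.1   0.03  0.02]
plate jigframe 24091 (array([-0.0008,  0.0507,  0.14  ,  0.0672]), np.float64(1.563)) slopes ex,ey [0.0009 0.0006] z 0.0387 eymax 0.1205
```

Call:
apply_moves([
  [0,0,-0.02],
  [0,0,-0.03],
  [0,0,-0.03],
  [0,0,-0.03],
], spin=[0,0,0,0])

```text
clock: 37.28
eef_pos: [0.5021, 0.2606, 0.0541]
orientation: [0.629, -0.628, 0.324, -0.324]
ft_force: [-3.6, -1.5, 6.5]
gripper_width: 0.0135
```

Call:
apply_moves([
  [0,0,0],
  [0,0,0],
  [0,0,0],
  [0,0,0],
  [0,0,0],
], spin=[0,0,0,0,0], fingers=0.4)

```text
clock: 37.9
eef_pos: [0.5021, 0.2605, 0.0537]
orientation: [-0.629, 0.629, -0.324, 0.324]
ft_force: [-0.7, -0.3, -0.2]
gripper_width: 0.0559
```

```bash
python3 -c "
from h import *
pose(); platecheck('w20',.025,.06)"
```

```text
t 37.90 tcp [0.5021 0.2605 0.0537] jaw yaw 0.6195 tilt [-1.e-04 -0.e+00 -1.e+00] w 0.0559 F [-0.7 -0.3 -0.2] T [-0.06  0.02  0.  ]
plate jigframe 26997 (array([0.    , 0.0332, 0.1749, 0.0694]), np.float64(1.578)) slopes ex,ey [0.0025 0.0005] z 0.0382 eymax 0.1208
```

Call:
apply_moves([
  [0,0,0.6],
  [0,0,2],
  [0,0,4],
  [-0.3,0.4,6],
  [-0.2,1.6,7.5],
  [0.8,2.6,7.5],
  [0.8,2.6,7.5],
], spin=[0,0,0,0,0,0,0])

```text
clock: 38.83
eef_pos: [0.5228, 0.3271, 0.2423]
orientation: [0.629, -0.628, 0.323, -0.324]
ft_force: [0.0, -0.2, -0.6]
gripper_width: 0.0568
```

Run:
```python
from h import *
pose(); c,P,H,Q,s=platecheck("w21",.025,.06)
m=inbox(Q,.08,.14,.09,.2,.138,.16); b=Q[m]; print(len(b),rect(b),np.percentile(b,[2,50,98],axis=0).round(4))
m=inbox(Q,.08,.14,.125,.165,.11,.16);b=Q[m]
s=np.linalg.lstsq(np.c_[b[:,[0,2]],np.ones(len(b))],b[:,0]**2+b[:,2]**2,rcond=None)[0]
print("grip axis ex",s[0]/2,"z",s[1]/2,"r",np.sqrt(s[2]+s[0]**2/4+s[1]**2/4))
hz=Q[inbox(Q,.03,.13,.09,.14,.03,.13)]; print(len(hz),rect(hz))
```

```text
t 38.83 tcp [0.5228 0.3271 0.2423] jaw yaw 0.6208 tilt [ 1.2e-03  8.0e-04 -1.0e+00] w 0.0568 F [ 0.  -0.2 -0.6] T [-0.09 -0.02  0.04]
plate jigframe 9116 (array([ 4.000e-04, -1.000e-04,  2.411e-01,  6.380e-02]), np.float64(1.575)) slopes ex,ey [-0.0018  0.0025] z 0.0382 eymax 0.1203
2038 (array([0.1144, 0.1421, 0.0654, 0.0221]), np.float64(1.634)) [[0.1048 0.113  0.1385]
 [0.112  0.1454 0.1437]
 [0.1212 0.1732 0.1473]]
grip axis ex 0.11322199668982721 z 0.13711497808701298 r 0.007987503991381196
1323 (array([0.0686, 0.1081, 0.0773, 0.0351]), np.float64(0.013))
```

Call:
apply_moves([
  [-0.2,1.6,0],
  [-0.4,3.2,0],
  [-0.51,4.67,0],
  [-0.51,4.67,0],
  [-0.51,4.67,-1.5],
  [-0.51,4.67,-3],
  [-0.51,4.67,-4.3],
  [-0.51,4.67,-5],
  [-0.51,4.67,-5],
], spin=[0,0,0,0,0,0,0,0,0])

```text
clock: 40.0
eef_pos: [0.5092, 0.4411, 0.1159]
orientation: [-0.628, 0.629, -0.324, 0.324]
ft_force: [0.3, -0.5, 0.5]
gripper_width: 0.056
```

Run:
```python
from h import *
pose(); c=cap("wrist"); save(c,"w22.png")
```

```text
t 40.00 tcp [0.5092 0.4411 0.1159] jaw yaw 0.6186 tilt [-9.0e-04 -1.3e-03 -1.0e+00] w 0.056 F [ 0.3 -0.5  0.5] T [-0.03  0.04  0.04]
```

View pics/w22.png

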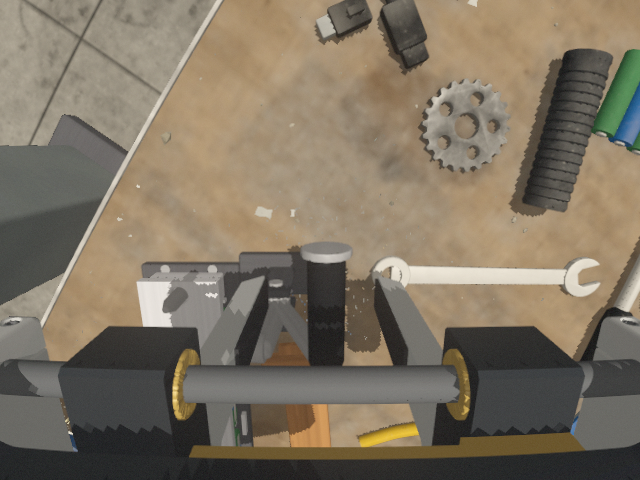

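The black grip bar sits between the fingers at about (325,310), so I close on it.

Call:
apply_moves([
  [0,0,0],
  [0,0,0],
  [0,0,0],
  [0,0,0],
  [0,0,0],
  [0,0,0],
], spin=[0,0,0,0,0,0], fingers=1, force=45)

```text
clock: 40.8
eef_pos: [0.51, 0.4429, 0.1167]
orientation: [0.629, -0.628, 0.324, -0.324]
ft_force: [4.9, 2.6, 1.4]
gripper_width: 0.017
```

Call:
apply_moves([
  [-0.2,-0.14,0.08],
  [-0.42,-0.3,0.17],
  [-0.63,-0.45,0.23],
  [-0.85,-0.605,0.265],
  [-1.07,-0.76,0.28],
  [-1.29,-0.92,0.28],
  [-1.29,-0.92,0.28],
], spin=[0,0,0,0,0,0,0])

```text
clock: 41.68
eef_pos: [0.4789, 0.4213, 0.1255]
orientation: [0.631, -0.626, 0.323, -0.324]
ft_force: [5.9, 6.4, 13.4]
gripper_width: 0.017
```

```bash
python3 -c "
from h import *
pose()"
```

```text
t 41.67 tcp [0.4789 0.4213 0.1255] jaw yaw 0.6197 tilt [ 0.0043  0.0047 -1.    ] w 0.017 F [ 5.9  6.4 13.4] T [ 1.61 -1.67  0.06]
```

Call:
apply_moves([
  [-0.22,-0.16,-0.02],
  [-0.44,-0.31,-0.07],
  [-0.65,-0.46,-0.14],
  [-0.86,-0.61,-0.21],
  [-1.06,-0.755,-0.32],
  [-1.26,-0.9,-0.44],
  [-1.45,-1.03,-0.58],
  [-1.63,-1.16,-0.73],
  [-1.8,-1.28,-0.91],
  [-1.96,-1.395,-1.09],
  [-1.96,-1.395,-1.09],
], spin=[0,0,0,0,0,0,0,0,0,0,0])

```text
clock: 43.05
eef_pos: [0.4294, 0.3866, 0.0971]
orientation: [0.631, -0.627, 0.323, -0.324]
ft_force: [5.7, 9.0, 1.9]
gripper_width: 0.0169
```

```bash
python3 -c "
from h import *
pose()"
```

```text
t 43.05 tcp [0.4294 0.3866 0.0971] jaw yaw 0.62 tilt [ 0.0032  0.0041 -1.    ] w 0.0169 F [5.7 9.  1.9] T [ 2.25 -1.64  0.04]
```

Call:
apply_moves([
  [-0.14,-0.1,-0.2],
  [-0.28,-0.2,-0.41],
  [-0.38,-0.27,-0.6],
  [-0.47,-0.335,-0.78],
  [-0.47,-0.335,-0.78],
  [-0.47,-0.335,-0.78],
  [-0.47,-0.335,-0.78],
], spin=[0,0,0,0,0,0,0])

```text
clock: 43.92
eef_pos: [0.4186, 0.379, 0.0782]
orientation: [0.631, -0.626, 0.323, -0.324]
ft_force: [7.6, 9.1, 6.1]
gripper_width: 0.0169
```

Run:
```python
from h import *
o,M=pose(); q=L(np.array(o["eef_pos"])[None])[0]; print(q)
# lever angle from TCP in jig frame (start ex/z from closed pose)
s=L(np.array([[.51,.4429,.1167]]))[0]
hx,hz=s[0]-.09*np.sin(.4),s[2]-.09*np.cos(.4); print("theta",.4-np.arctan2(q[0]-hx,q[2]-hz),"r",np.hypot(q[0]-hx,q[2]-hz))
c,P,H,Q,_=platecheck("w23",.025,.06); save(c,"w23.png")
```

```text
t 43.92 tcp [0.4186 0.379  0.0782] jaw yaw 0.6198 tilt [ 0.0046  0.0054 -1.    ] w 0.0169 F [7.6 9.1 6.1] T [ 2.46 -2.11 -0.02]
[0.00242818 0.14524289 0.07821698]
theta 1.4447729780596816 r 0.0884537308324873
plate jigframe 1027 (array([0.0159, 0.0259, 0.0473, 0.0181]), np.float64(1.689)) slopes ex,ey [-0.0162  0.0118] z 0.0381 eymax 0.0486
```

View pics/w23.png

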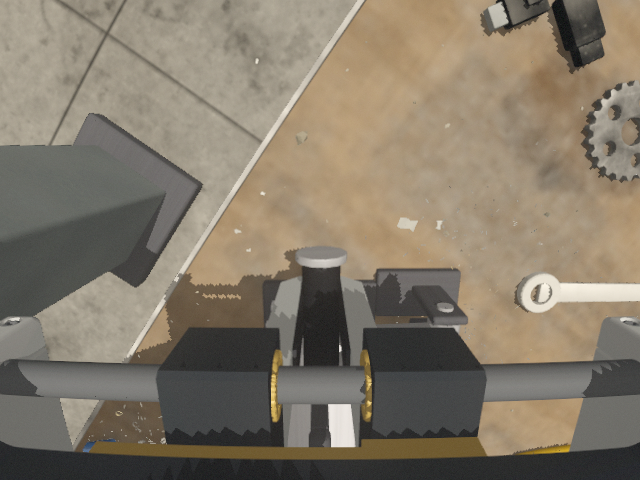

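Call:
apply_moves([
  [-0.03,-0.02,-0.06],
  [-0.055,-0.04,-0.12],
  [-0.055,-0.04,-0.12],
  [-0.055,-0.04,-0.12],
], spin=[0,0,0,0])

```text
clock: 44.48
eef_pos: [0.4174, 0.3781, 0.0755]
orientation: [0.631, -0.626, 0.323, -0.324]
ft_force: [7.9, 9.7, 10.5]
gripper_width: 0.017
```

```bash
cat > th.py <<'E'
from h import *
o,M=pose(); q=L(np.array(o["eef_pos"])[None])[0]
s=L(np.array([[.51,.4429,.1167]]))[0]
hx,hz=s[0]-.09*np.sin(.4),s[2]-.09*np.cos(.4); print("theta",.4-np.arctan2(q[0]-hx,q[2]-hz),"r",np.hypot(q[0]-hx,q[2]-hz), "jig",q.round(4))
E
python3 th.py
```

```text
t 44.48 tcp [0.4174 0.3781 0.0755] jaw yaw 0.6198 tilt [ 0.005   0.0058 -1.    ] w 0.017 F [ 7.9  9.7 10.5] T [ 2.36 -2.14  0.07]
theta 1.479713735139883 r 0.0883646322974363 jig [0.001  0.1453 0.0755]
```

Call:
apply_moves([
  [-0.03,-0.02,-0.06],
  [-0.05,-0.035,-0.11],
  [-0.05,-0.035,-0.11],
  [-0.05,-0.035,-0.11],
], spin=[0,0,0,0])

```text
clock: 44.98
eef_pos: [0.4164, 0.3774, 0.0729]
orientation: [0.631, -0.626, 0.323, -0.324]
ft_force: [8.8, 8.8, 12.0]
gripper_width: 0.017
```

```bash
python3 th.py
```

```text
t 44.98 tcp [0.4164 0.3774 0.0729] jaw yaw 0.6198 tilt [ 0.0053  0.0061 -1.    ] w 0.017 F [ 8.8  8.8 12. ] T [ 2.43 -2.27  0.1 ]
theta 1.5123021028004113 r 0.08831217969742738 jig [-0.0003  0.1453  0.0729]
```

Run:
```python
from h import *
c=cap("wrist");P=cloud(c);H=hsv(c);Q=L(P)
b=Q[inbox(Q,-.03,.03,.155,.168,.08,.13)]; print(len(b),np.percentile(b,[1,50,99],axis=0).round(4))
b=b[b[:,2]>np.percentile(b[:,2],99)-.006]
s=np.linalg.lstsq(np.c_[b[:,[0,2]],np.ones(len(b))],b[:,0]**2+b[:,2]**2,rcond=None)[0]
x,z=s[0]/2,s[1]/2;print("axis",x,z,"r",np.sqrt(s[2]+x*x+z*z)); hx=.1132-.035
top=np.percentile(b[:,2],98)-.0012-.009; print("th from z",.4+np.arccos((top-.052)/.09),"th from atan",.4-np.arctan2(b[:,0].mean()-hx,top-.052), b[:,0].mean(),top)
```

```text
3253 [[-0.0217  0.1551  0.0818]
 [-0.0015  0.1557  0.1031]
 [ 0.0185  0.1678  0.1295]]
axis -0.0016909970679088151 0.12637745993490707 r 0.015619593306207134
th from z 1.1202185687947153 th from atan 1.2680505741380033 -0.001670250660773718 0.11964954312441563
```

Run:
```python
from h import *
c=cap("wrist");P=cloud(c);H=hsv(c);Q=L(P)
for lo,hi in((.158,.162),(.162,.166),(.166,.170),(.170,.174),(.174,.18)):
    b=Q[inbox(Q,-.016,.016,lo,hi,.08,.13)&(H[...,2]<(70 if lo<.17 else 256))]
    if len(b)>10: print(lo,len(b),np.percentile(b[:,0],[2,50,98]).round(4),np.percentile(b[:,2],[2,50,90,98]).round(4))
```

```text
0.158 309 [-0.01   -0.0019  0.0067] [0.0966 0.1021 0.1035 0.1041]
0.162 319 [-0.0096 -0.0019  0.0067] [0.0968 0.1021 0.1036 0.1042]
0.166 236 [-0.0096 -0.0015  0.0064] [0.0972 0.1022 0.1035 0.1042]
0.17 633 [-0.0126 -0.0019  0.0093] [0.0866 0.103  0.1062 0.107 ]
0.174 335 [-0.0117 -0.0014  0.0083] [0.0856 0.0961 0.1036 0.1053]
```

The bar's axis is at z=0.093 and ex=-0.002, which puts the lever at about 1.49 rad, at its stop. Next I ease it back slowly along its arc.

Call:
apply_moves([
  [0.1,0.07,0.21],
  [0.22,0.155,0.44],
  [0.35,0.25,0.65],
  [0.5,0.355,0.85],
  [0.66,0.47,1.04],
  [0.83,0.59,1.21],
  [1.01,0.72,1.37],
  [1.2,0.855,1.5],
  [1.39,0.995,1.62],
  [1.6,1.14,1.73],
  [1.6,1.14,1.73],
], spin=[0,0,0,0,0,0,0,0,0,0,0])

```text
clock: 46.45
eef_pos: [0.4536, 0.4028, 0.1144]
orientation: [-0.629, 0.629, -0.324, 0.324]
ft_force: [-2.4, -0.7, 7.7]
gripper_width: 0.017
```

```bash
python3 th.py
```

```text
t 46.45 tcp [0.4536 0.4028 0.1144] jaw yaw 0.6196 tilt [-6.e-04 -1.e-04 -1.e+00] w 0.017 F [-2.4 -0.7  7.7] T [-0.2   0.74  0.06]
theta 0.801129976157849 r 0.08752362577914213 jig [0.0447 0.1443 0.1144]
```

Call:
apply_moves([
  [0.21,0.15,0.08],
  [0.42,0.3,0.15],
  [0.64,0.46,0.19],
  [0.86,0.615,0.21],
  [1.08,0.77,0.215],
  [1.3,0.925,0.2],
  [1.515,1.08,0.16],
  [1.73,1.235,0.105],
  [1.94,1.385,0.03],
  [2.15,1.53,-0.065],
  [2.17,1.55,-0.075],
  [2.17,1.55,-0.075],
], spin=[0,0,0,0,0,0,0,0,0,0,0,0])

```text
clock: 47.95
eef_pos: [0.5083, 0.4411, 0.1119]
orientation: [-0.629, 0.629, -0.324, 0.324]
ft_force: [3.9, -4.8, -3.5]
gripper_width: 0.0169
```

```bash
python3 th.py
```

```text
t 47.95 tcp [0.5083 0.4411 0.1119] jaw yaw 0.6191 tilt [ 4.e-04 -2.e-04 -1.e+00] w 0.0169 F [ 3.9 -4.8 -3.5] T [-1.13 -0.59 -0.01]
theta 0.004171772009851693 r 0.08464889891405263 jig [0.1116 0.1438 0.1119]
```

Call:
apply_moves([
  [0.03,0.02,0],
  [0.06,0.04,0],
  [0.06,0.04,0],
], spin=[0,0,0])

```text
clock: 48.32
eef_pos: [0.509, 0.4417, 0.1116]
orientation: [-0.628, 0.629, -0.324, 0.324]
ft_force: [1.3, -5.5, -5.0]
gripper_width: 0.0167
```

Call:
apply_moves([
  [0,0,0],
  [0,0,0],
  [0,0,0],
  [0,0,0],
  [0,0,1],
  [0,0,3],
  [0,0,5],
  [0,0,5],
], spin=[0,0,0,0,0,0,0,0], fingers=0.4)

```text
clock: 49.32
eef_pos: [0.511, 0.4437, 0.2415]
orientation: [0.631, -0.626, 0.323, -0.324]
ft_force: [-0.0, -0.1, 0.5]
gripper_width: 0.0566
```

Call:
apply_moves([
  [0.5,-1.6,0],
  [0.9,-3.2,0],
  [0.51,-4.67,0],
  [0.51,-4.67,0],
], spin=[0,0,0,0])

```text
clock: 49.82
eef_pos: [0.5222, 0.3227, 0.2369]
orientation: [-0.628, 0.628, -0.325, 0.325]
ft_force: [0.0, 0.3, -0.5]
gripper_width: 0.0568
```

Run:
```python
from h import *
pose(); c,P,H,Q,s=platecheck("w24",.025,.06)
m=inbox(Q,.08,.14,.125,.165,.11,.16);b=Q[m]
m=inbox(Q,.08,.14,.09,.2,.138,.16); b=Q[m]; print(len(b),np.percentile(b,[2,50,98],axis=0).round(4))
```

```text
t 49.83 tcp [0.5222 0.3227 0.2369] jaw yaw 0.6161 tilt [-4.e-04 -6.e-04 -1.e+00] w 0.0568 F [ 0.   0.3 -0.5] T [-0.03  0.05 -0.  ]
plate jigframe 9456 (array([3.000e-04, 2.000e-04, 2.404e-01, 6.370e-02]), np.float64(1.573)) slopes ex,ey [-0.0024  0.0026] z 0.0382 eymax 0.1203
2125 [[0.1046 0.1131 0.1386]
 [0.1119 0.1455 0.1437]
 [0.121  0.1732 0.1472]]
```

Call:
apply_moves([
  [-0.4,-1.3,0],
  [-0.79,-2.57,-1],
  [-0.79,-2.57,-3],
  [-0.79,-2.57,-4.5],
  [-0.79,-2.57,-4.5],
], spin=[0,0.001,0.001,0.001,0.001])

```text
clock: 50.5
eef_pos: [0.5009, 0.2616, 0.1222]
orientation: [-0.627, 0.63, -0.324, 0.322]
ft_force: [-0.1, -1.0, 0.1]
gripper_width: 0.0562
```

```bash
python3 -c "
from h import *
pose()"
```

```text
t 50.50 tcp [0.5009 0.2616 0.1222] jaw yaw 0.6217 tilt [-0.0039 -0.0028 -1.    ] w 0.0562 F [-0.1 -1.   0.1] T [-0.06 -0.    0.01]
```

Close enough. I go down to handle height, grip, and lift gently.

Call:
apply_moves([
  [0,-0.03,-1],
  [0,-0.03,-2],
  [0,-0.03,-2.65],
  [0,-0.03,-2.75],
  [0,-0.03,-2.75],
], spin=[0,0,0,0,0])

```text
clock: 51.12
eef_pos: [0.5029, 0.2611, 0.0566]
orientation: [0.629, -0.629, 0.323, -0.324]
ft_force: [-0.4, -0.3, -0.7]
gripper_width: 0.0563
```

Call:
apply_moves([
  [0,0,0],
  [0,0,0],
  [0,0,0],
  [0,0,0],
  [0,0,0],
  [0,0,0],
  [0,0,0],
], spin=[0,0,0,0,0,0,0], fingers=1, force=55)

```text
clock: 52.0
eef_pos: [0.5023, 0.2606, 0.0558]
orientation: [-0.629, 0.629, -0.324, 0.323]
ft_force: [-1.0, -0.6, 0.4]
gripper_width: 0.0134
```

```bash
python3 -c "
from h import *
pose()"
```

```text
t 52.00 tcp [0.5023 0.2606 0.0558] jaw yaw 0.6204 tilt [-3.e-04 -1.e-04 -1.e+00] w 0.0134 F [-1.  -0.6  0.4] T [-0.19  0.26 -0.01]
```

Call:
apply_moves([
  [0,0,0.1],
  [0,0,0.3],
  [0,0,0.55],
  [0,0,0.85],
  [0,0,1.2],
  [0,0,1.6],
  [0,0,2.1],
  [0,0,2.6],
  [0,0,3],
  [0,0,3],
  [0,0,3],
], spin=[0,0,0,0,0,0,0,0,0,0,0])

```text
clock: 53.38
eef_pos: [0.5022, 0.2606, 0.1306]
orientation: [-0.629, 0.629, -0.324, 0.323]
ft_force: [0.8, -0.2, -5.3]
gripper_width: 0.0135
```

Run:
```python
from h import *
pose(); c,P,H,Q,s=platecheck("w25",.09,.13)
```

```text
t 53.38 tcp [0.5022 0.2606 0.1306] jaw yaw 0.6205 tilt [-4.e-04 -2.e-04 -1.e+00] w 0.0135 F [ 0.8 -0.2 -5.3] T [-0.08  0.04  0.01]
plate jigframe 23809 (array([0.0004, 0.0504, 0.1408, 0.0645]), np.float64(1.571)) slopes ex,ey [-0.003  -0.0003] z 0.1129 eymax 0.1208
```

Call:
apply_moves([
  [0.5,-0.7,0],
  [1,-1.4,0],
  [1.32,-1.86,0],
  [1.32,-1.86,0],
  [1.95,-1.41,0],
  [2.6,-0.95,0],
  [3.2,-0.52,0],
  [3.9,-0.02,0],
  [4.4,0.34,0],
  [4.55,0.44,0],
  [4.55,0.44,0],
  [4.55,0.44,0],
], spin=[0,0,0,0,0.01,0.02,0.03,0.04,0.0425,0.0425,0.0425,0.0425])

```text
clock: 54.92
eef_pos: [0.6158, 0.2712, 0.1309]
orientation: [-0.635, 0.636, -0.31, 0.31]
ft_force: [-0.3, -0.1, -5.3]
gripper_width: 0.0137
```

Call:
apply_moves([
  [0,0,-0.4],
  [0,0,-0.9],
  [0,0,-1.4],
  [0,0,-1.9],
  [0,0,-2.4],
  [0,0,-2.8],
  [0,0,-3.1],
  [0,0,-3.3],
  [0,0,-3.37],
  [0,0,-3.37],
  [0,0,-3.37],
], spin=[0,0,0,0,0,0,0,0,0,0,0])

```text
clock: 56.3
eef_pos: [0.6164, 0.2718, 0.0469]
orientation: [0.636, -0.635, 0.31, -0.31]
ft_force: [-1.2, -0.8, -3.6]
gripper_width: 0.0134
```

Run:
```python
from h import *
pose(); c,P,H,Q,s=platecheck("w26",.02,.05)
```

```text
t 56.30 tcp [0.6164 0.2718 0.0469] jaw yaw 0.6629 tilt [ 5.e-04  3.e-04 -1.e+00] w 0.0134 F [-1.2 -0.8 -3.6] T [-0.08  0.09 -0.05]
plate jigframe 23777 (array([ 0.0971, -0.0078,  0.1433,  0.0659]), np.float64(1.61)) slopes ex,ey [-0.0014 -0.0008] z 0.0292 eymax 0.0647
```

Call:
apply_moves([
  [0,0,-0.02],
  [0,0,-0.02],
  [0,0,-0.02],
], spin=[0,0,0])

```text
clock: 56.72
eef_pos: [0.6164, 0.2718, 0.0468]
orientation: [0.636, -0.635, 0.31, -0.31]
ft_force: [-4.1, -1.5, 5.2]
gripper_width: 0.0133
```

Call:
apply_moves([
  [0,0,0],
  [0,0,0],
  [0,0,0],
  [0,0,0],
  [0,0,0],
  [0,0,0],
  [0,0,1],
  [0,0,3],
  [0,0,5],
  [0,0,6.3],
  [0,0,6.3],
], spin=[0,0,0,0,0,0,0,0,0,0,0], fingers=0.12)

```text
clock: 58.1
eef_pos: [0.6174, 0.2722, 0.2065]
orientation: [0.637, -0.634, 0.309, -0.311]
ft_force: [-0.4, 0.6, -1.0]
gripper_width: 0.0829
```

Call:
apply_moves([
  [-1.4,0.3,0],
  [-3,0.64,0],
  [-4.6,0.98,0],
  [-5.82,1.24,0],
  [-5.82,1.24,0],
  [-5.82,1.24,0],
], spin=[-0.01,-0.02,-0.03,-0.043,-0.043,-0.043])

```text
clock: 58.85
eef_pos: [0.4711, 0.3024, 0.2032]
orientation: [-0.629, 0.629, -0.324, 0.324]
ft_force: [0.4, -0.6, -0.8]
gripper_width: 0.0826
```

Run:
```python
from h import *
pose(); c,P,H,Q=nestcheck("w27")
p=(H[...,1]<60)&(H[...,2]>120)&inbox(P,.5,.72,.15,.4,.024,.034)
b=max(blobs(P,p,300),key=len);print("plate",rect(b))
```

```text
t 58.85 tcp [0.4711 0.3024 0.2032] jaw yaw 0.62 tilt [-1.e-04 -4.e-04 -1.e+00] w 0.0826 F [ 0.4 -0.6 -0.8] T [ 0.02  0.01 -0.  ]
pack jigframe 1954 (array([-0.0016,  0.056 ,  0.0643,  0.0366]), np.float64(3.123)) ztop 0.0297
pack jigframe 2168 (array([-0.0013,  0.0016,  0.0651,  0.0518]), np.float64(3.141)) ztop 0.0295
pack jigframe 1940 (array([-0.    , -0.0602,  0.064 ,  0.0512]), np.float64(3.13)) ztop 0.0294
rib/lip 214 [0.0002 0.0328 0.0184]
rib/lip 263 [ 0.0032 -0.0958  0.0196]
plate (array([0.5932, 0.2991, 0.1688, 0.0645]), np.float64(2.237))
```

Call:
apply_moves([
  [0,0,-2],
  [0,0,-4],
  [0,0,-5.8],
  [0,0,-6.9],
  [0,0,-7.4],
  [0,0,-7.48],
  [0,0,-7.48],
], spin=[0,0,0,0,0,0,0])

```text
clock: 59.78
eef_pos: [0.4714, 0.3029, 0.0174]
orientation: [0.629, -0.628, 0.324, -0.324]
ft_force: [0.1, -0.6, -0.1]
gripper_width: 0.083
```

Call:
apply_moves([
  [0,0,0],
  [0,0,0],
  [0,0,0],
  [0,0,0],
  [0,0,0],
  [0,0,0],
], spin=[0,0,0,0,0,0], fingers=1, force=25)

```text
clock: 60.52
eef_pos: [0.4709, 0.3029, 0.0172]
orientation: [0.629, -0.628, 0.324, -0.324]
ft_force: [-1.8, -1.2, 8.2]
gripper_width: 0.0658
```

```bash
python3 -c "
from h import *
pose()"
```

```text
t 60.52 tcp [0.4709 0.3029 0.0172] jaw yaw 0.62 tilt [ 5.e-04  7.e-04 -1.e+00] w 0.0658 F [-1.8 -1.2  8.2] T [-0.25  0.34 -0.02]
```

Call:
apply_moves([
  [0,0,2],
  [0,0,4],
  [0.6,-0.8,6],
  [1.4,-1.8,6.4],
  [2.1,-2.8,6.4],
  [2.9,-3.9,6.4],
  [3.7,-5,6.4],
  [4.5,-6.1,6.4],
  [5.3,-7.2,6.4],
  [6.1,-8.3,6.4],
  [6.9,-9.4,6.4],
  [7.6,-10.44,6.4],
], spin=[0,0,-0.18,-0.36,-0.54,-0.72,-0.9,-1.08,-1.26,-1.44,-1.62,-1.8])

```text
clock: 62.02
eef_pos: [0.6611, 0.0408, 0.1767]
orientation: [0.135, -0.135, 0.694, -0.694]
ft_force: [0.1, 0.2, -1.9]
gripper_width: 0.0661
```

Call:
apply_moves([
  [0,0,0],
  [0,0,0],
  [0,0,0],
  [0,0,-2],
  [0,0,-4],
  [0,0,-5.6],
  [0,0,-6.2],
  [0,0,-6.5],
  [0,0,-6.64],
  [0,0,-6.66],
  [0,0,-6.66],
], spin=[-0.15,-0.3,-0.424,-0.424,-0.424,-0.424,-0.424,-0.424,-0.424,-0.424,-0.424])

```text
clock: 63.4
eef_pos: [0.6612, 0.0418, 0.0109]
orientation: [-0.011, 0.012, 0.707, -0.707]
ft_force: [0.0, -0.2, -1.4]
gripper_width: 0.0658
```

```bash
python3 -c "
from h import *
pose()"
```

```text
t 63.40 tcp [0.6612 0.0418 0.0109] jaw yaw -1.6039 tilt [ 1.2e-03  4.0e-04 -1.0e+00] w 0.0658 F [ 0.  -0.2 -1.4] T [-0.04  0.15  0.01]
```

Call:
apply_moves([
  [0,0,-0.02],
  [0,0,-0.02],
  [0,0,-0.02],
], spin=[0,0,0])

```text
clock: 63.78
eef_pos: [0.6611, 0.0418, 0.0104]
orientation: [-0.011, 0.012, 0.707, -0.707]
ft_force: [-1.8, 0.4, 6.5]
gripper_width: 0.0658
```

Call:
apply_moves([
  [0,0,0],
  [0,0,0],
  [0,0,0],
  [0,0,0],
  [0,0,0.8],
  [0,0,2.8],
  [0,0,4.8],
  [0,0,6.8],
  [0,0,6.8],
], spin=[0,0,0,0,0,0,0,0,0], fingers=0.12)

```text
clock: 64.9
eef_pos: [0.6626, 0.0412, 0.1847]
orientation: [-0.01, 0.014, 0.708, -0.706]
ft_force: [0.3, 0.4, -0.8]
gripper_width: 0.0829
```

```bash
python3 -c "
from h import *
pose();matcheck('w28')"
```

```text
t 64.90 tcp [0.6626 0.0412 0.1847] jaw yaw -1.6046 tilt [ 0.0064  0.0016 -1.    ] w 0.0829 F [ 0.3  0.4 -0.8] T [-0.02  0.16  0.03]
pack mat 2166 (array([0.6625, 0.0422, 0.0648, 0.039 ]), np.float64(1.535)) [0.6422 0.0099 0.0029] [0.6825 0.0744 0.0246]
```

Call:
apply_moves([
  [-0.5,0.7,0],
  [-1,1.4,0],
  [-1.5,2.1,0],
  [-2,2.8,0],
  [-2.6,3.6,0],
  [-3.2,4.4,0],
  [-3.8,5.2,0],
  [-4.3,5.9,0],
  [-4.8,6.6,0],
  [-5.4,7.4,0],
  [-5.9,8.1,0],
  [-6.36,8.7,0],
], spin=[0.18,0.36,0.54,0.72,0.9,1.08,1.26,1.44,1.62,1.8,1.98,2.16])

```text
clock: 66.45
eef_pos: [0.5006, 0.2594, 0.1789]
orientation: [-0.619, 0.62, -0.342, 0.341]
ft_force: [0.4, -0.4, 0.5]
gripper_width: 0.0831
```

Call:
apply_moves([
  [0,0,0],
  [0,0,0],
  [0,0,-2],
  [0,0,-4],
  [0,0,-5.4],
  [0,0,-6.2],
  [0,0,-6.5],
  [0,0,-6.54],
  [0,0,-6.54],
], spin=[0.064,0.064,0.064,0.064,0.064,0.064,0.064,0.064,0.064])

```text
clock: 67.58
eef_pos: [0.5021, 0.2593, 0.0168]
orientation: [0.629, -0.628, 0.324, -0.324]
ft_force: [-0.1, 0.1, 0.3]
gripper_width: 0.0831
```

Call:
apply_moves([
  [0,0,0],
  [0,0,0],
  [0,0,0],
  [0,0,0],
  [0,0,0],
  [0,0,0],
], spin=[0,0,0,0,0,0], fingers=1)

```text
clock: 68.32
eef_pos: [0.5019, 0.2593, 0.0166]
orientation: [0.629, -0.628, 0.324, -0.324]
ft_force: [-1.4, -0.1, 7.5]
gripper_width: 0.0659
```

```bash
python3 -c "
from h import *
pose()"
```

```text
t 68.33 tcp [0.5019 0.2593 0.0166] jaw yaw 0.6199 tilt [ 4.e-04  5.e-04 -1.e+00] w 0.0659 F [-1.4 -0.1  7.5] T [-0.21  0.41  0.04]
```

Call:
apply_moves([
  [0,0,2],
  [0,0,4],
  [0.3,-0.7,6],
  [0.7,-1.6,6.4],
  [1.1,-2.6,6.4],
  [1.5,-3.6,6.4],
  [1.9,-4.6,6.4],
  [2.3,-5.5,6.4],
  [2.7,-6.5,6.4],
  [3.1,-7.4,6.4],
  [3.5,-8.3,6.4],
  [3.93,-9.25,6.4],
], spin=[0,0,-0.18,-0.36,-0.54,-0.72,-0.9,-1.08,-1.26,-1.44,-1.62,-1.8])

```text
clock: 69.82
eef_pos: [0.6, 0.0273, 0.1761]
orientation: [0.135, -0.135, 0.694, -0.694]
ft_force: [-0.5, 1.6, -1.7]
gripper_width: 0.0659
```

Call:
apply_moves([
  [0,0,0],
  [0,0,0],
  [0,0,0],
  [0,0,-2],
  [0,0,-4],
  [0,0,-5.6],
  [0,0,-6.2],
  [0,0,-6.5],
  [0,0,-6.64],
  [0,0,-6.67],
  [0,0,-6.67],
], spin=[-0.17,-0.34,-0.506,-0.506,-0.506,-0.506,-0.506,-0.506,-0.506,-0.506,-0.506])

```text
clock: 71.2
eef_pos: [0.6006, 0.028, 0.0103]
orientation: [-0.04, 0.041, 0.706, -0.706]
ft_force: [-0.7, -0.2, 7.1]
gripper_width: 0.066
```

Call:
apply_moves([
  [0,0,-0.02],
  [0,0,-0.02],
  [0,0,-0.02],
], spin=[0,0,0])

```text
clock: 71.58
eef_pos: [0.6007, 0.028, 0.0101]
orientation: [-0.04, 0.041, 0.706, -0.706]
ft_force: [-3.0, -0.5, 15.0]
gripper_width: 0.066
```

```bash
python3 -c "
from h import *
pose()"
```

```text
t 71.58 tcp [0.6007 0.028  0.0101] jaw yaw -1.6862 tilt [ 1.6e-03  9.0e-04 -1.0e+00] w 0.066 F [-3.  -0.5 15. ] T [0.32 0.89 0.04]
```

Call:
apply_moves([
  [0,0,0.02],
  [0,0,0.02],
  [0,0,0.02],
  [0,0,0.02],
  [0,0,0.8],
  [0,0,2.8],
  [0,0,4.8],
  [0,0,6.8],
  [0,0,6.8],
], spin=[0,0,0,0,0,0,0,0,0], fingers=0.12)

```text
clock: 72.7
eef_pos: [0.6017, 0.0275, 0.1834]
orientation: [-0.039, 0.043, 0.707, -0.705]
ft_force: [0.1, 0.6, -0.1]
gripper_width: 0.0829
```

Call:
apply_moves([
  [-0.2,0.6,0],
  [-0.4,1.2,0],
  [-0.6,1.8,0],
  [-0.8,2.4,0],
  [-1,3,0],
  [-1.2,3.6,0],
  [-1.4,4.2,0],
  [-1.6,4.8,0],
  [-1.8,5.4,0],
  [-2,6,0],
  [-2.2,6.6,0],
  [-2.42,7.18,0],
], spin=[0.18,0.36,0.54,0.72,0.9,1.08,1.26,1.44,1.62,1.8,1.98,2.16])

```text
clock: 74.2
eef_pos: [0.539, 0.2074, 0.179]
orientation: [-0.604, 0.605, -0.367, 0.367]
ft_force: [0.3, -0.2, -0.0]
gripper_width: 0.0827
```

Call:
apply_moves([
  [0,0,0],
  [0,0,0],
  [0,0,-2],
  [0,0,-4],
  [0,0,-5.4],
  [0,0,-6],
  [0,0,-6],
  [0,0,-6],
], spin=[0.146,0.146,0.146,0.146,0.146,0.146,0.146,0.146])

```text
clock: 75.2
eef_pos: [0.5403, 0.2077, 0.0302]
orientation: [0.629, -0.628, 0.324, -0.324]
ft_force: [0.3, -0.3, 0.5]
gripper_width: 0.0827
```

```bash
python3 -c "
from h import *
pose();nestcheck('w29')"
```

```text
t 75.20 tcp [0.5403 0.2077 0.0302] jaw yaw 0.6189 tilt [ 1.6e-03  8.0e-04 -1.0e+00] w 0.0827 F [ 0.3 -0.3  0.5] T [-0.03 -0.04 -0.05]
pack jigframe 10775 (array([-0.001 , -0.0616,  0.068 ,  0.0531]), np.float64(3.136)) ztop 0.0295
rib/lip 382 [-0.0369  0.0317  0.017 ]
rib/lip 366 [0.0381 0.032  0.0167]
rib/lip 702 [0.0007 0.0316 0.0172]
rib/lip 302 [-0.0367 -0.0314  0.018 ]
rib/lip 296 [ 0.0381 -0.0312  0.017 ]
rib/lip 653 [ 0.0004 -0.0314  0.0161]
rib/lip 130 [ 0.0133 -0.0952  0.0165]
```

Call:
apply_moves([
  [0,0,-0.3],
  [0,0,-0.55],
  [0,0,-0.57],
  [0,0,-0.57],
], spin=[0,0,0,0])

```text
clock: 75.75
eef_pos: [0.5394, 0.2073, 0.0145]
orientation: [-0.629, 0.629, -0.324, 0.324]
ft_force: [0.4, 0.1, 0.5]
gripper_width: 0.0827
```

Call:
apply_moves([
  [0,0,0],
  [0,0,0],
  [0,0,0],
  [0,0,0],
  [0,0,0],
  [0,0,0],
], spin=[0,0,0,0,0,0], fingers=1)

```text
clock: 76.5
eef_pos: [0.5395, 0.2074, 0.0147]
orientation: [0.629, -0.629, 0.324, -0.324]
ft_force: [-0.1, -0.4, 3.0]
gripper_width: 0.0661
```

```bash
python3 -c "
from h import *
pose()"
```

```text
t 76.50 tcp [0.5395 0.2074 0.0147] jaw yaw 0.6199 tilt [ 0.e+00  1.e-04 -1.e+00] w 0.0661 F [-0.1 -0.4  3. ] T [-0.14  0.17  0.03]
```

Call:
apply_moves([
  [0,0,2],
  [0,0,4],
  [0,-0.4,6],
  [0,-1,6.4],
  [0,-1.7,6.4],
  [0,-2.4,6.4],
  [-0.1,-3.1,6.4],
  [-0.1,-3.8,6.4],
  [-0.2,-4.5,6.4],
  [-0.2,-5.1,6.4],
  [-0.28,-5.7,6.4],
  [-0.28,-6.34,6.4],
], spin=[0,0,-0.18,-0.36,-0.54,-0.72,-0.9,-1.08,-1.26,-1.44,-1.62,-1.8])

```text
clock: 78.0
eef_pos: [0.5321, 0.0485, 0.1744]
orientation: [0.135, -0.135, 0.694, -0.694]
ft_force: [-1.0, 0.4, -0.8]
gripper_width: 0.0658
```

Call:
apply_moves([
  [0,0,0],
  [0,0,0],
  [0,0,0],
  [0,0,-2],
  [0,0,-4],
  [0,0,-5],
  [0,0,-5],
  [0,0,-5],
], spin=[-0.17,-0.34,-0.48,-0.48,-0.48,-0.48,-0.48,-0.48])

```text
clock: 79.0
eef_pos: [0.533, 0.0488, 0.0506]
orientation: [-0.031, 0.032, 0.706, -0.706]
ft_force: [-0.6, 0.2, -1.2]
gripper_width: 0.0661
```

```bash
python3 -c "
from h import *
pose();matcheck('w30')"
```

```text
t 79.00 tcp [0.533  0.0488 0.0506] jaw yaw -1.6603 tilt [ 1.e-03  2.e-04 -1.e+00] w 0.0661 F [-0.6  0.2 -1.2] T [-0.    0.15 -0.03]
pack mat 9479 (array([0.6624, 0.042 , 0.0679, 0.0428]), np.float64(1.539)) [0.64   0.0086 0.0035] [0.6845 0.0759 0.0246]
pack mat 267 (array([ 0.6188, -0.0823,  0.0141,  0.0122]), np.float64(0.106)) [ 0.6125 -0.0891  0.0129] [ 0.6265 -0.0764  0.0311]
pack mat 9512 (array([0.5989, 0.0278, 0.0661, 0.0554]), np.float64(1.467)) [ 0.5684 -0.0064  0.0024] [0.6291 0.063  0.0242]
```

Call:
apply_moves([
  [0,0,-0.5],
  [0,0,-1],
  [0,0,-1.4],
  [0,0,-1.6],
  [0,0,-1.69],
  [0,0,-1.69],
  [0,0,-1.69],
], spin=[0,0,0,0,0,0,0])

```text
clock: 79.92
eef_pos: [0.5325, 0.0487, 0.0076]
orientation: [-0.032, 0.032, 0.706, -0.706]
ft_force: [-3.5, -0.2, 5.6]
gripper_width: 0.066
```

```bash
python3 -c "
from h import *
pose()"
```

```text
t 79.92 tcp [0.5325 0.0487 0.0076] jaw yaw -1.6603 tilt [ 1.e-04  1.e-04 -1.e+00] w 0.066 F [-3.5 -0.2  5.6] T [-0.38  0.76  0.01]
```

Touching the mat. I release, retreat upward and back from the mat, and take a final look.

Call:
apply_moves([
  [0,0,0],
  [0,0,0],
  [0,0,0],
  [0,0,0],
  [0,0,0.8],
  [0,0,2.8],
  [0,0,4.8],
  [0,0,6.8],
  [0,0,9],
  [-0.6,0,10.5],
  [-1.3,0,10.5],
  [-1.3,0,10.5],
], spin=[0,0,0,0,0,0,0,0,0,0,0,0], fingers=0)

```text
clock: 81.42
eef_pos: [0.4992, 0.0489, 0.2708]
orientation: [-0.031, 0.032, 0.707, -0.705]
ft_force: [0.4, 0.1, -0.1]
gripper_width: 0.0939
```

Run:
```python
from h import *
pose(); c,P,H=matcheck("w31"); Q=L(P)
p=(H[...,1]<60)&(H[...,2]>120)&inbox(P,.5,.75,.14,.42,.024,.036)
b=max(blobs(P,p,300),key=len);print("plate",rect(b),np.median(b[:,2]))
m=inbox(Q,.08,.14,.09,.2,.138,.16); b=Q[m]; print("lever",len(b),np.percentile(b,[2,50,98],axis=0).round(4) if len(b) else '')
m=inbox(P,.42,.8,-.1,.14,-.003,.008)&(c["pixels"].max(2)<60)
b=np.concatenate(blobs(P,m,100)); print("mat",rect(b))
```

```text
t 81.42 tcp [0.4992 0.0489 0.2708] jaw yaw -1.6598 tilt [ 3.0e-04  3.1e-03 -1.0e+00] w 0.0939 F [ 0.4  0.1 -0.1] T [-0.01  0.15 -0.  ]
pack mat 2458 (array([0.6678, 0.0417, 0.0647, 0.054 ]), np.float64(1.537)) [0.6401 0.0093 0.0019] [0.6943 0.0746 0.025 ]
pack mat 2485 (array([0.5987, 0.0284, 0.0648, 0.0545]), np.float64(1.453)) [ 0.5688 -0.0058  0.0023] [0.629  0.0632 0.025 ]
pack mat 2098 (array([0.5327, 0.0491, 0.065 , 0.053 ]), np.float64(1.482)) [0.5041 0.0159 0.0127] [0.5617 0.0827 0.0247]
plate (array([0.6149, 0.271 , 0.2415, 0.066 ]), np.float64(2.234)) 0.029087254560466125
lever 0 
mat (array([ 0.5922, -0.0059,  0.2042,  0.0364]), np.float64(3.092))
```

View pics/w31.png

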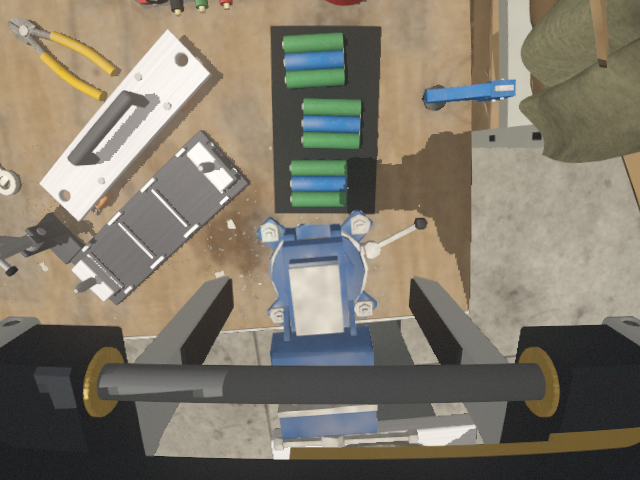

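The final view matches the start: three packs lie flat on the mat (313,61; 331,124; 318,184), the plate is on its rest (125,125), the lever is at rest and the jig is empty.

```bash
python3 -c "
from h import *
print(workorder.finish_job())"
```

```text
the job is handed in; nothing more can be done
None
```

I pressed all three packs and put everything back, then handed the job in at about 81 s of the 210 s. Handing in returns no verdict, so the checks below are my own measurements.

- **Packs into nests:** each was within about 1–2 mm of its nest centre and lying flat when I checked before lowering the plate.
- **Plate on the jig:** it sat level on its seats, within about 1 mm of centre, both before and after the lever pull.
- **Lever:** I pulled it to about 1.49 rad, measured from the grip's position, with 15–17 N on the tool. I eased it back at about 0.6 rad/s, and the grip then read the same as before the pull, so it was at rest.
- **Final check:**
  - The packs are flat on the mat, side by side, within 2 mm of where they started.
  - The plate is back on its rest within 1 mm and about 0.003 rad of its first pose.
  - The gripper is clear of everything.

- **Not checked or inferred:**
  - The camera and the arm's reported position disagreed by about 2 mm, so I aligned the packs and plate by camera.
  - The foot's travel could not be read directly; I inferred it from the lever angle.
  - The lever was outside the last picture's measured area, so its rest position comes from the check right after I let it go.
  - I did not measure the bystanders. The arm never worked near them, and the cutters look unmoved in the last picture.
  - No pack appeared to be knocked aside during the run.

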